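Turn the bottle row round into the dispensing rack

TASK

The dispensing rack is drawn from the opposite end to the delivery tray, so move the four bottles from the low grey tray into the white pocket rack in reverse order, one bottle to a pocket: the bottle that stands leftmost in the tray goes into the rack's rightmost pocket, and so on, until the leftmost pocket holds the bottle that stood rightmost. Stand every bottle upright on its pocket's floor, let go of it, and tip none over on the way.

Things in the scene. Friction and masses are not known exactly. Their poses are not given: they have to be found in the camera images.
- delivery_tray: Low grey plastic tray, fixed, 80 x 326 mm (x, y), lip 12 mm high, floor 4 mm thick, on the work surface. Origin: centre of its underside; its y axis runs along the row, towards the robot's left; its x axis points away from the robot. Four places in a row at y = +120, +40, -40 and -120 mm in its frame (x = 0), each with a black mat on which a bottle stands at the start.
- pocket_rack: White plastic rack, fixed, 80 x 326 mm (x, y), empty at the start, either nearer to the robot than the delivery tray or beyond it. Four open square pockets in a row, 72 x 77 mm inside, walls and dividers 26 mm high, floor 4 mm above its underside. Origin: centre of its underside; its y axis runs along the row, towards the robot's left; x points away from the robot. Pocket centres at y = +120, +40, -40 and -120 mm in its frame, x = 0.
- slim_centre (a point): Loose slim white bottle with white cap and pale grey label band, round, 45 mm in diameter, 126 mm high, 0.08 to 0.32 kg. The point is on its axis half-way up (63 mm above its underside); z is its upward axis. The straight body reaches 96 mm above its underside: hold it there, not by the cap. Which place of the tray it starts in varies. The gap to the next bottle in the row is about 25 to 35 mm; across the row both sides are free.
- brown_centre (a point): Loose brown bottle with white cap, the shortest, round, 49 mm in diameter, 122 mm high, 0.08 to 0.32 kg. The point is on its axis half-way up (61 mm above its underside); z is its upward axis. The straight body reaches 90 mm above its underside: hold it there, not by the cap. Which place of the tray it starts in varies. The gap to the next bottle in the row is about 25 to 35 mm; across the row both sides are free.
- broad_centre (a point): Loose broad white bottle with white cap and red label band, round, 53 mm in diameter, 134 mm high, 0.08 to 0.32 kg. The point is on its axis half-way up (67 mm above its underside); z is its upward axis. The straight body reaches 100 mm above its underside: hold it there, not by the cap. Which place of the tray it starts in varies. The gap to the next bottle in the row is about 25 to 35 mm; across the row both sides are free.
- capped_centre (a point): Loose white bottle with blue cap and blue label band, round, 49 mm in diameter, 134 mm high, 0.08 to 0.32 kg. The point is on its axis half-way up (67 mm above its underside); z is its upward axis. The straight body reaches 104 mm above its underside: hold it there, not by the cap. Which place of the tray it starts in varies. The gap to the next bottle in the row is about 25 to 35 mm; across the row both sides are free.
- mat_slim: Thin round black rubber mat, 68 mm across, 3 mm thick, fixed in the delivery tray under the slim bottle; it stays and shows where that bottle stood. Origin: centre of its underside.
- mat_brown: Thin round black rubber mat, 68 mm across, 3 mm thick, fixed in the delivery tray under the brown bottle; it stays and shows where that bottle stood. Origin: centre of its underside.
- mat_broad: Thin round black rubber mat, 68 mm across, 3 mm thick, fixed in the delivery tray under the broad bottle; it stays and shows where that bottle stood. Origin: centre of its underside.
- mat_capped: Thin round black rubber mat, 68 mm across, 3 mm thick, fixed in the delivery tray under the blue-capped bottle; it stays and shows where that bottle stood. Origin: centre of its underside.
Mind the look-alikes: they are no part of the job. Leave any turquoise look-alike of the part that bears slim_centre alone.

How it is judged:
By the outcome, as a careful person would: the job done as asked, in the order asked, and still so for the second after the job is handed in, with the robot touching nothing.
It also fails if it takes over 96 s, if anything falls off the work surface, if the arm or the gripper's body presses on something with over 40 N, if the wrist force passes 120 N, or if a joint passes its speed limit or range.

ROBOT

A 6-joint arm with a two-finger parallel gripper is mounted at the origin on a cart in front of the work surface, level with it; the furniture and walls round the work are solid. World frame = base frame: x ahead of the robot, y to its left, z up, the work surface at z = 0. Lengths are in mm, angles in degrees, forces in N, time in s.
With the tool pointing down it reaches from about 350 to 875 mm from the base axis. Payload 15.5 kg.
Tool frame: the origin (TCP) lies at the very end of the fingers, on their centre line; the grasp point (between the pads) lies 19 mm behind it; z points along the fingers, y is the direction in which the jaws open and shut (so a half turn about z gives the same grasp; the last joint's range is limited). The gripper opens to 85 mm and grips with 20 to 120 N. Pads are 22 mm wide; open, the fingers measure 114 mm over their backs; the gripper's body (76 mm by 85 mm) begins 54 mm behind the grasp point. The pads swing forward as they close: fully open they stand 13 mm farther back than shut.
Start: joints at [-5.472, 28.281, 77.091, -0, 74.628, -5.472], TCP at [625.001, 0.003, 231.277] pointing down, gripper open.
Joint ranges: [-166.48, 166.48], [-47.26, 123.95], [12.59, 153.08], [-70.14, 250.14], [6.76, 159.57], [-176.63, 176.63]. Speed limits (degrees/s): [108.29, 108.29, 147.25, 172.46, 172.46, 172.46].

INTERFACE

Orientations are given as [roll, pitch, yaw] about the fixed x, y, z axes, in that order (R = Rz(yaw) Ry(pitch) Rx(roll)).
In Python, from plant import status, eyes, job gives the robot as it stands.
- The arm moves only by the tool carry_out, never from a script. Its argument "increments" is a list of rows, each a list of 3 entries, a list of its own where there are three numbers: the turn, a rotation vector about the tool's x, y, z as a fraction of full scale, then the shift along the tool's x, y, z as a fraction of full scale, then the opening, from -1 (shut) to 1 (fully open), so that 0 is half open. In form: [[[ax, ay, az], [dx, dy, dz], claw], ...]. A call has 1 to 5 rows; each row shifts and turns the pose as measured when the row begins, along the tool's axes as they then stand; what a row does not reach is not made up. Full scale, the value 1, is 0.4 m for a shift and 2 pi rad for a turn. A row lasts 1/10 s, in which the tool goes at most 50 mm and 8.59 degrees, less where a joint would pass 70% of its speed; a pose out of reach is approached as far as the arm can. A call with a number of a shift or a turn outside -1 to 1 is refused whole. A call with a gripper value outside its range is refused whole. The fingers move at their own pace and stop on an object; the grip force is fixed at half the most. Time passes only in rows, so rows that do not move let the fingers close. It gives the time, the measured TCP pose, the force and the opening at its end, in the units of the state.
- status.get_state(): the state, without advancing time (a new reading comes with each control period).
- eyes.grab_frame(name): name is "scene" or "side" or "wrist"; returns a dict with "img" (480x640x3 uint8, red, green, blue), "camera_matrix" (3x3 intrinsics, pixels), "camera_from_world" (4x4, takes a point from world to camera coordinates). Camera axes: x right, y up, looking along -z (the intrinsics and any distortion apply to the point x, -y, -z); pixel columns grow to the right and rows downward; lengths in mm; the calibration is good to about 2 mm. A picture is of the moment at which its call begins. There is no depth.
- job.hand_in(): hands the job in, once; it reports no verdict.
The state is a dict: "time_s": time; "qpos": joint angles; "qvel": joint speeds; "joint_efforts": joint torques, N m; "eef_pos": TCP position; "eef_rot": TCP orientation; "force": force on the tool from outside, world axes, zero at the start; "moment": the same for the moment, N m; "width": finger opening in mm.
Only numpy, scipy, OpenCV 4.12 (cv2) and the standard library are available. Lean on these libraries where they do the work, as an engineer would, in place of code of your own. Each camera call takes 0.05 s, during which the arm holds its last target.

## Working session

There is one attempt and no reset: what is moved stays moved. The work goes in short steps, Python scripts to look and compute and a tool call to move; the robot and the scene stay as the last step left them, time stands still between calls to the robot, and variables do not carry over. Pictures are saved under pics/ and viewed, and the job is handed in when it is done.

Besides the shell and the picture viewer there is one more tool, called after ">>>" as a command line: name --argument value ..., lists and objects as JSON in quotes. carry_out: Moves the arm, as the interface text tells. Shift numbers are shares of 0.4 m and turn numbers shares of 2 pi rad, none past 1 either way. Its arguments: {"type":"object","properties":{"increments":{"type":"array"}},"required":["increments"]}

```bash
ls; mkdir -p pics; python3 - <<'E'
from plant import status, eyes
import cv2
print(status.get_state())
for n in ["scene","side","wrist"]:
    f=eyes.grab_frame(n); cv2.imwrite(f"pics/{n}0.png",f["img"][:,:,::-1])
    print(n,f["camera_matrix"],f["camera_from_world"], f.keys())
E
```

```text
pics
{'time_s': 0.0, 'qpos': array([-5.47344438e+00,  2.83144999e+01,  7.71288683e+01, -2.99699461e-04,
        7.46279292e+01, -5.47091137e+00]), 'qvel': array([ 0.07700937, -0.14278232,  0.00180252,  0.01840988, -0.03145515,
        0.04939598]), 'joint_efforts': array([-2.68344644e-03, -8.82162237e+01, -3.83866239e+01, -4.40739132e-04,
        1.02696815e-02,  1.38197843e-04]), 'eef_pos': array([6.24627147e+02, 1.87129056e-02, 2.30694152e+02]), 'eef_rot': array([-1.79929000e+02, -6.50995810e-03,  8.99975426e+01]), 'force': array([ 0.60836459, -0.60676568,  0.27352709]), 'moment': array([-0.02943065, -0.02239024, -0.02677268]), 'width': 85.23767597802726}
scene [[524.2965565    0.         311.52140067]
 [  0.         524.2965565  250.33438793]
 [  0.           0.           1.        ]] [[ 6.06640493e-01 -7.94962278e-01 -4.72098813e-03 -2.88108945e+02]
 [ 5.07575832e-01  3.82749987e-01  7.71925658e-01 -3.36975866e+02]
 [-6.11844822e-01 -4.70677622e-01  6.35695281e-01 -7.01749850e+02]
 [ 0.00000000e+00  0.00000000e+00  0.00000000e+00  1.00000000e+00]] dict_keys(['img', 'camera_matrix
[... 241 characters left out ...]
  5.75103309e-01  8.03417200e-01 -1.64483794e+02]
 [-2.41948580e-01 -7.66407007e-01  5.95047211e-01 -7.40281980e+02]
 [ 0.00000000e+00  0.00000000e+00  0.00000000e+00  1.00000000e+00]] dict_keys(['img', 'camera_matrix', 'camera_from_world'])
wrist [[404.74623389   0.         320.3029114 ]
 [  0.         404.74623389 238.55874043]
 [  0.           0.           1.        ]] [[ 9.99999422e-01 -1.63989750e-04 -1.06258466e-03 -6.24471367e+02]
 [-1.24950688e-04  9.63877112e-01 -2.66347326e-01  3.35477958e+01]
 [ 1.06787927e-03  2.66347305e-01  9.63876534e-01 -3.79165634e+02]
 [ 0.00000000e+00  0.00000000e+00  0.00000000e+00  1.00000000e+00]] dict_keys(['img', 'camera_matrix', 'camera_from_world'])
```

View pics/scene0.png

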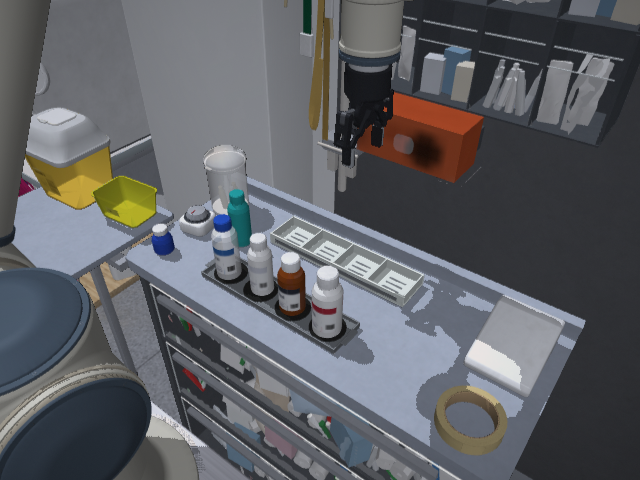

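View pics/side0.png

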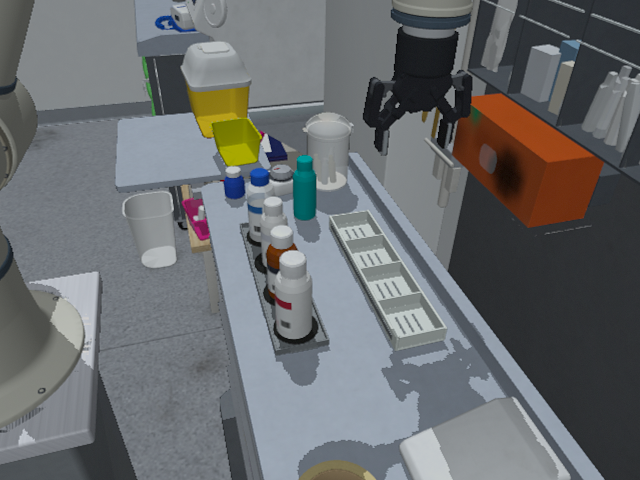

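View pics/wrist0.png

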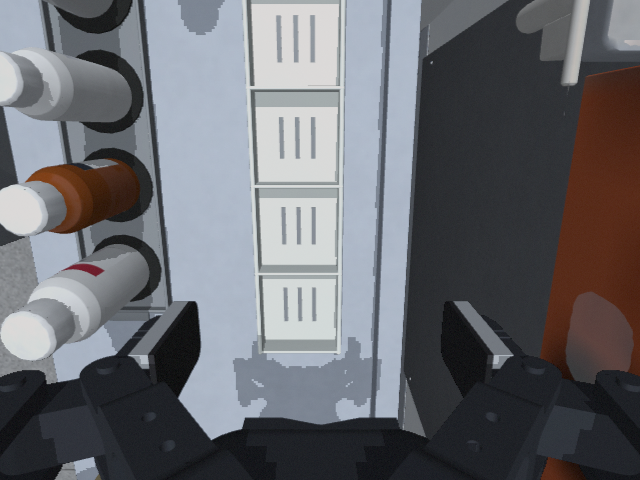

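The scene and side views both show the tray order from the robot's left: blue-capped (225,245), slim, brown, broad (327,305). The turquoise look-alike stands just beyond the capped bottle at (239,218). The rack lies beyond the tray. I'll enlarge to read off corners.

```bash
python3 - <<'E'
import cv2
s=cv2.imread("pics/scene0.png"); d=cv2.imread("pics/side0.png");w=cv2.imread("pics/wrist0.png")
def c(im,n,x0,y0,x1,y1,k):
    cv2.imwrite(f"pics/{n}.png",cv2.resize(im[y0:y1,x0:x1],None,fx=k,fy=k,interpolation=cv2.INTER_CUBIC))
c(s,"s_a",190,180,440,360,3.2)
c(d,"d_a",230,200,450,360,3.6)
E
```

```text
(no output)
```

View pics/s_a.png

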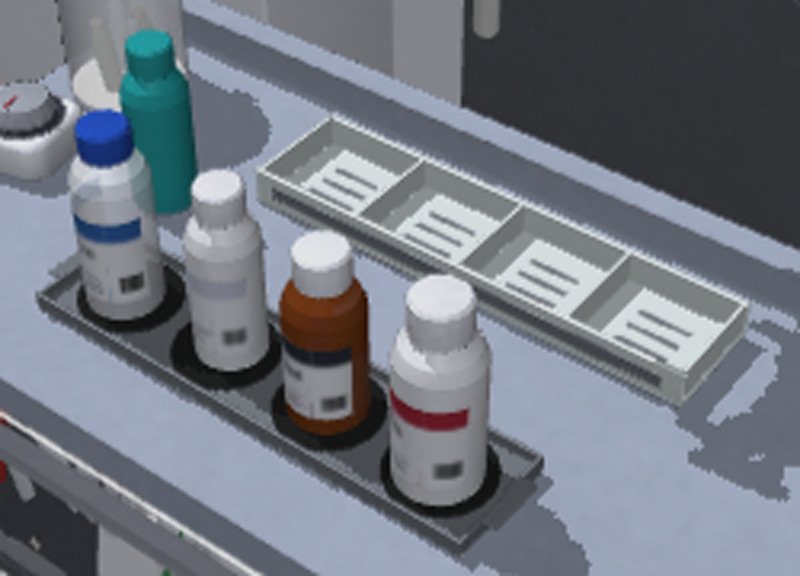

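View pics/d_a.png

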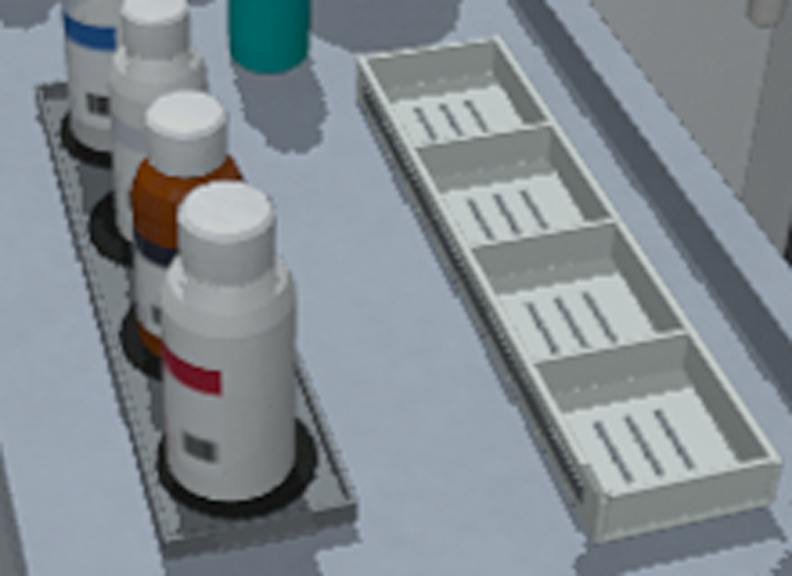

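```bash
cat > h.py <<'E'
import numpy as np
from scipy.optimize import least_squares
K={"scene":(np.array([[524.2965565,0,311.52140067],[0,524.2965565,250.33438793],[0,0,1]]),np.array([[6.06640493e-01,-7.94962278e-01,-4.72098813e-03,-2.88108945e+02],[5.07575832e-01,3.82749987e-01,7.71925658e-01,-3.36975866e+02],[-6.11844822e-01,-4.70677622e-01,6.35695281e-01,-7.01749850e+02]])),
"side":(np.array([[529.91381838,0,323.13910252],[0,529.91381838,240.22585122],[0,0,1]]),np.array([[9.57958192e-01,-2.86140671e-01,2.09670903e-02,-4.77932069e+02],[1.54197883e-01,5.75103309e-01,8.03417200e-01,-1.64483794e+02],[-2.41948580e-01,-7.66407007e-01,5.95047211e-01,-7.40281980e+02]])),
"wrist":(np.array([[404.74623389,0,320.3029114],[0,404.74623389,238.55874043],[0,0,1]]),np.array([[9.99999422e-01,-1.63989750e-04,-1.06258466e-03,-6.24471367e+02],[-1.24950688e-04,9.63877112e-01,-2.66347326e-01,3.35477958e+01],[1.06787927e-03,2.66347305e-01,9.63876534e-01,-3.79165634e+02]]))}
def proj(cam,P):
    k,T=K[cam] if isinstance(cam,str) else cam
    p=T[:3,:3]@np.asarray(P,float)+T[:3,3]; p=np.array([p[0],-p[1],-p[2]])
    q=k@p; return q[:2]/q[2]
def fz(cam,u,v,z):
    k,T=K[cam] if isinstance(cam,str) else cam
    d=np.linalg.inv(k)@[u,v,1]; d=np.array([d[0],-d[1],-d[2]])
    R=T[:3,:3]; c=-R.T@T[:3,3]; d=R.T@d; return c+d*(z-c[2])/d[2]
def fit(obs,x0):
    # obs: cam,u,v,(lx,ly,lz)
    def f(p):
        c,s=np.cos(p[2]),np.sin(p[2])
        return np.concatenate([proj(o[0],(p[0]+c*o[3][0]-s*o[3][1],p[1]+s*o[3][0]+c*o[3][1],o[3][2]))-o[1:3] for o in obs])
    r=least_squares(f,x0); print(r.x[:2],np.degrees(r.x[2]),"res",r.fun.reshape(-1,2).round(1).tolist()); return r.x
E
python3 - <<'E'
from h import *
S=lambda x,y:(190+x/3.2,180+y/3.2)
D=lambda x,y:(230+x/3.6,200+y/3.6)
for h in (26,30):
  ob=[("scene",*S(258,172),(-40,163,h)),("scene",*S(333,118),(40,163,h)),("scene",*S(747,303),(40,-163,h)),("scene",*S(680,372),(-40,-163,h)),
 ("side",*D(358,60),(-40,163,h)),("side",*D(497,38),(40,163,h)),("side",*D(778,462),(40,-163,h)),("side",*D(597,498),(-40,-163,h)),
 ("wrist",262,352,(-40,-163,h)),("wrist",341,352,(40,-163,h))]
  fit(ob,[600,100,0])
h=12
ob=[("scene",*S(40,293),(-40,163,h)),("scene",*S(462,540),(-40,-163,h)),("scene",*S(542,460),(40,-163,h)),
("side",*D(40,88),(-40,163,h)),("side",*D(165,543),(-40,-163,h)),("side",*D(353,502),(40,-163,h))]
x=fit(ob,[430,100,0])
c,s=np.cos(x[2]),np.sin(x[2])
for y in (120,40,-40,-120): print("place",y,x[0]-s*y,x[1]+c*y)
for n,u,v,z in [("capped",105,128,141),("slim",218,186,133),("brown",323,250,129),("broad",441,298,141)]: print(n,fz("scene",*S(u,v),z))
for n,u,v,z in [("slim",155,8,133),("brown",187,115,129),("broad",228,205,141)]: print(n,fz("side",*D(u,v),z))
print("turq",fz("scene",*S(149,44),141),fz("side",304,162,141))
E
```

```text
[604.61899732  19.91989648] 0.14379374198660475 res [[-2.0, -1.9], [-1.8, -2.6], [0.3, -1.5], [0.6, 0.3], [-0.6, -2.1], [0.4, -2.0], [1.7, -1.3], [1.2, -0.3], [-3.1, 1.7], [0.6, 1.6]]
[603.75857405  19.92588619] 0.27984436884669384 res [[-2.4, -3.1], [-2.3, -3.8], [0.4, -2.9], [0.8, -1.1], [-1.2, -3.8], [-0.0, -3.7], [1.8, -3.2], [1.2, -2.1], [-4.2, 4.1], [0.3, 3.8]]
[438.43563962  54.33955523] -1.0523234989042458 res [[-0.6, -0.9], [-0.6, 1.3], [1.1, -1.4], [-0.6, -1.5], [-1.0, 0.1], [1.4, 0.9]]
place 120 440.6394968966724 174.3193160817341
place 40 439.1702587144616 94.33280884980192
place -40 437.7010205322508 14.346301617869763
place -120 436.23178235004 -65.6402056140624
capped [430.96094696 168.93752364 141.        ]
slim [437.03005695  88.9848963  133.        ]
brown [433.1319374   11.29826952 129.        ]
broad [429.13097857 -68.70740515 141.        ]
slim [439.53118408  86.31523175 133.        ]
brown [436.03978344   9.98832234 129.        ]
broad [434.26986301 -66.38771965 141.        ]
turq [509.11941501 209.06204704 141.        ] [517.0705601  187.96505942 141.        ]
```

>>> carry_out --increments '[[[0,0,0],[-0.033,-0.094,0],1],[[0,0,0],[-0.033,-0.094,0],1],[[0,0,0],[-0.033,-0.094,0],1],[[0,0,0],[-0.033,-0.094,0],1],[[0,0,0],[-0.033,-0.094,0],1]]'

```text
time_s: 0.65
eef_pos: [433.6, -66.4, 228.8]
eef_rot: [-180.0, -0.0, 90.2]
force: [0.4, -0.6, -0.2]
width: 85.6
```

```bash
cat > snap.py <<'E'
import sys,cv2,pickle
from plant import status, eyes
n,cam=sys.argv[1],(sys.argv[2] if len(sys.argv)>2 else "wrist")
f=eyes.grab_frame(cam); cv2.imwrite(f"pics/{n}.png",f["img"][:,:,::-1])
pickle.dump((f["camera_matrix"],f["camera_from_world"]),open(f"pics/{n}.pkl","wb"))
s=status.get_state(); print(s["time_s"],s["eef_pos"].round(1),s["eef_rot"].round(2),s["force"].round(1),s["width"])
E
python3 snap.py w1
```

```text
0.7 [427.7 -66.8 228.2] [-1.7969e+02 -4.0000e-02  9.0200e+01] [-4.2  3.   0.2] 85.62621750158938
```

View pics/w1.png

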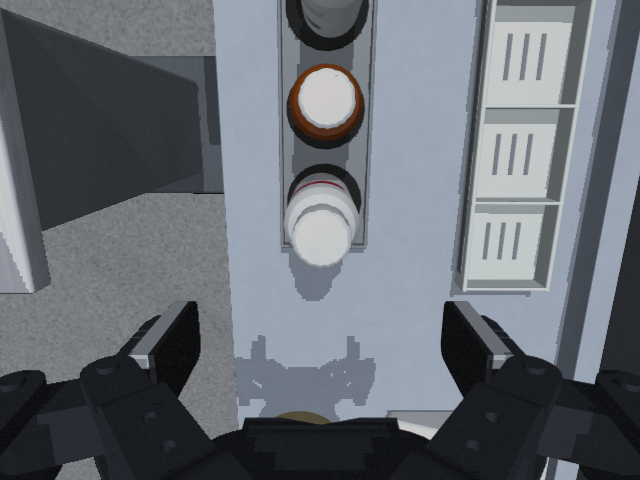

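```bash
python3 - <<'E'
import pickle
from h import *
c=pickle.load(open("pics/w1.pkl","rb"))
print(c[1])
print("broad",fz(c,321,238,141),"brown",fz(c,327,98,129))
print("tray",fz(c,367,245,12),fz(c,282,245,12)," top L edge",fz(c,279,2,12),fz(c,377,2,12))
print("rack",fz(c,466,288,26),fz(c,549,289,26),fz(c,594,2,26),fz(c,487,2,26),"div",fz(c,525,203.5,26),fz(c,530,106,26))
print("floor z",fz(c,525,203.5,26))
E
```

```text
[[ 9.99995048e-01  3.07426553e-03 -6.72212717e-04 -4.33300388e+02]
 [-3.14229576e-03  9.63933953e-01 -2.66123017e-01  9.82659320e+01]
 [-1.70164154e-04  2.66123811e-01  9.63938840e-01 -3.58845628e+02]
 [ 0.00000000e+00  0.00000000e+00  0.00000000e+00  1.00000000e+00]]
broad [433.99779533 -61.25780883 141.        ] brown [437.13680595  17.89061366 129.        ]
tray [ 476.87501781 -103.26361262   12.        ] [ 398.15066647 -103.52115385   12.        ]  top L edge [400.21404885  97.54222039  12.        ] [478.0239536   97.76754091  12.        ]
rack [ 567.34441521 -139.9452389    26.        ] [ 643.56895769 -140.6747682    26.        ] [641.80445341  94.52428387  26.        ] [560.20619089  94.28799309  26.        ] div [610.62104743 -61.30485226  26.        ] [603.63679174  18.93392437  26.        ]
floor z [610.62104743 -61.30485226  26.        ]
```

```bash
python3 snap.py w2; python3 - <<'E'
from h import *
print("rack w0",fz("wrist",262,352,26),fz("wrist",341,352,26),"div",fz("wrist",300,273,26),fz("wrist",300,186,26),fz("wrist",297,88,26))
E
python3 - <<'E'
import cv2
w=cv2.imread("pics/w2.png"); cv2.imwrite("pics/w2c.png",cv2.resize(w[40:320,210:490],None,fx=2.1,fy=2.1,interpolation=cv2.INTER_CUBIC))
E
```

```text
0.75 [430.7 -66.6 228.7] [-1.7979e+02 -4.0000e-02  9.0090e+01] [-0.8  0.5  0.8] 85.58486310417095
rack w0 [ 568.13498869 -141.27944549   26.        ] [ 644.47222346 -141.24302469   26.        ] div [605.95552499 -60.16068028  26.        ] [607.031351    19.38132807  26.        ] [605.67931568  98.71860937  26.        ]
```

View pics/w2c.png

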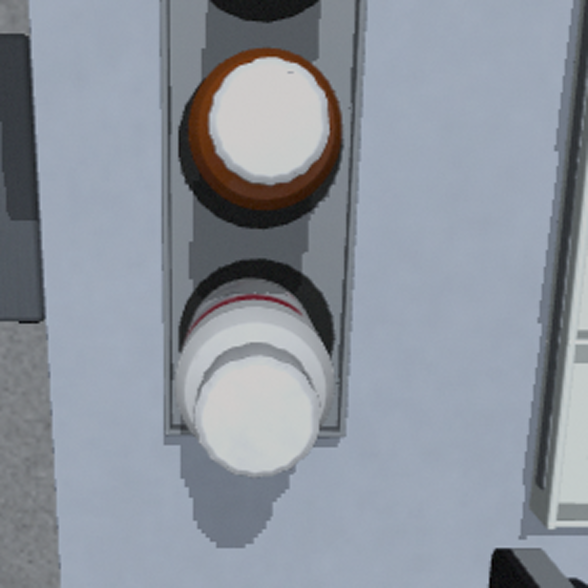

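```bash
python3 - <<'E'
import pickle
from h import *
c=pickle.load(open("pics/w2.pkl","rb"))
W=lambda x,y:(210+x/2.1,40+y/2.1)
print(fz(c,*W(258,413),141),fz(c,*W(268,120),129),fz(c,*W(165,438),12),fz(c,*W(343,436),12))
# mats: brown mat ellipse bottom/left/right
print("brown mat bottom",fz(c,*W(265,228),7),"broad mat top",fz(c,*W(262,259),7),fz(c,*W(333,335),7))
c=c
R=c[1][:3,:3];print(-R.T@c[1][:3,3])
E
```

```text
[434.56973559 -60.66931556 141.        ] [436.65777307  17.92491667 129.        ] [ 397.1856047  -107.19595709   12.        ] [ 475.70061095 -105.89237302   12.        ]
brown mat bottom [440.26720489 -16.65198831   7.        ] broad mat top [439.17393913 -29.46546386   7.        ] [470.30348933 -61.80155068   7.        ]
[428.23639685   1.61174203 371.23111839]
```

>>> carry_out --increments '[[[0,0,0],[0.012,0.012,0],1],[[0,0,0],[0,0,0.05],1],[[0,0,0],[0,0,0.1],1],[[0,0,0],[0,0,0.1],1],[[0,0,0],[0,0,0.05],1]]'

```text
time_s: 1.25
eef_pos: [442.9, -61.1, 108.2]
eef_rot: [179.5, 0.1, 90.1]
force: [0.4, -0.1, -0.1]
width: 85.5
```

```bash
python3 snap.py w3;python3 snap.py sd3 side
```

```text
1.3 [442.2 -60.9 106.5] [1.7966e+02 8.0000e-02 9.0060e+01] [-1.9 -0.2 -2.8] 85.36978504154024
1.35 [442.3 -61.  108.4] [1.7967e+02 7.0000e-02 9.0070e+01] [-0.8  0.4 -0. ] 85.27924443442124
```

View pics/w3.png

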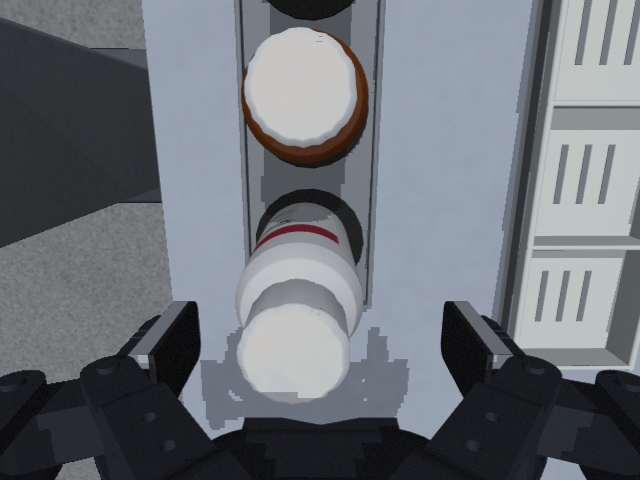

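View pics/sd3.png

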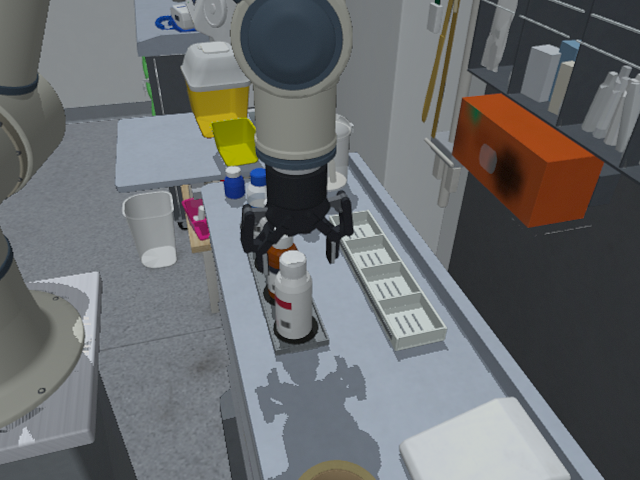

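```bash
python3 - <<'E'
import pickle
from h import *
c=pickle.load(open("pics/w3.pkl","rb"));s=pickle.load(open("pics/sd3.pkl","rb"))
print(np.abs(s[1][:3]-K["side"][1]).max())
t=np.array([442,-61,108.])
for z in (0,19,73): print(proj(c,t+[0,0,z]),proj(s,t+[0,0,z]), proj(s,t+[43,0,z]),proj(s,t+[-43,0,z]))
print("broad",fz(c,293,350,141),"brown",fz(c,301,87,129),"right corner tray",fz(c,367,305,12),"rack",fz(c,531,247,26))
print(proj(s,(435,-62,141)), proj(s,(435,-62,7)))
E
```

```text
2.261931513203308e-07
[317.86595493 310.48814408] [298.09367438 272.35763792] [327.67920303 267.20382948] [267.65997794 277.65919745]
[318.00751191 334.99523541] [297.99427223 261.69988962] [328.03610812 256.61763315] [267.07755894 266.93015139]
[318.73916068 461.66213671] [297.69404663 229.51015597] [329.1131321  224.67192113] [265.3168889  234.49592466]
broad [434.32126472 -58.31919409 141.        ] brown [437.21837816  18.25741018 129.        ] right corner tray [ 473.81791247 -103.32428862   12.        ] rack [566.51277062 -60.29965908  26.        ]
[293.06842951 254.90552324] [294.21334071 325.29554166]
```

```bash
python3 - <<'E'
import cv2
w=cv2.imread("pics/sd3.png"); cv2.imwrite("pics/sd3c.png",cv2.resize(w[180:360,220:370],None,fx=3.3,fy=3.3,interpolation=cv2.INTER_CUBIC))
E
```

```text
(no output)
```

View pics/sd3c.png

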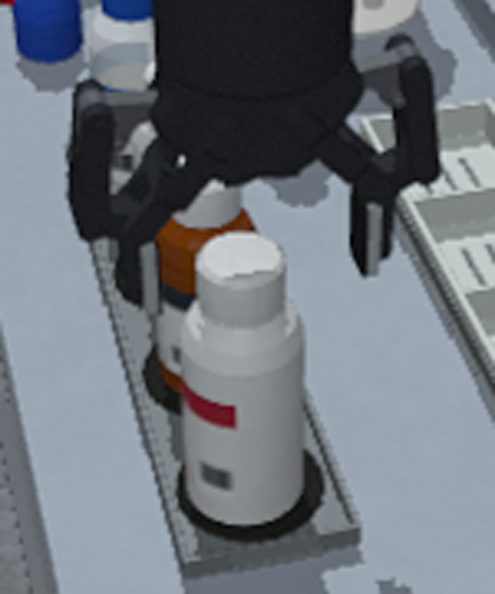

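>>> carry_out --increments '[[[0,0,0],[-0.002,-0.017,0],1],[[0,0,0],[0,0,0.03],1],[[0,0,0],[0,0,0.03],1],[[0,0,0],[0,0,0.01],1],[[0,0,0],[0,0,0],1]]'

```text
time_s: 1.85
eef_pos: [439.1, -61.8, 84.2]
eef_rot: [179.3, 0.2, 90.2]
force: [-0.6, 0.2, -0.2]
width: 85.3
```

>>> carry_out --increments '[[[0,0.002,0],[-0.002,-0.009,0.012],1],[[0,0,0],[0,0,0.006],1],[[0,0,0],[0,0,0],0.2],[[0,0,0],[0,0,0],-1],[[0,0,0],[0,0,0],-1]]'

```text
time_s: 2.35
eef_pos: [436.1, -63.0, 78.9]
eef_rot: [179.1, -0.6, 90.2]
force: [-4.0, 0.2, 12.1]
width: 51.7
```

>>> carry_out --increments '[[[0,0,0],[0,0,0],-1],[[0,0,0],[0,0,0],-1],[[0,0,0],[0,0,0],-1],[[0,0,0],[0,0,0],-1],[[0,0,0],[0,0,0],-1]]'

```text
time_s: 2.85
eef_pos: [436.0, -62.9, 79.0]
eef_rot: [179.1, -0.6, 90.2]
force: [-0.3, -0.6, -0.1]
width: 51.4
```

>>> carry_out --increments '[[[0,0,0],[0,0,-0.03],-1],[[0,0,0],[0,0,-0.06],-1],[[0,0,0],[0,0,-0.1],-1],[[0,0,0],[0,0,-0.1],-1],[[0,0,0],[0,0,-0.1],-1]]'

```text
time_s: 3.35
eef_pos: [430.4, -63.6, 235.4]
eef_rot: [179.8, -0.8, 90.2]
force: [1.2, -0.3, -2.3]
width: 51.2
```

```bash
python3 snap.py sd4 side
```

```text
3.4 [432.9 -64.3 241.2] [179.37  -0.62  90.18] [ 4.6 -0.5  6.6] 51.45403441912626
```

View pics/sd4.png

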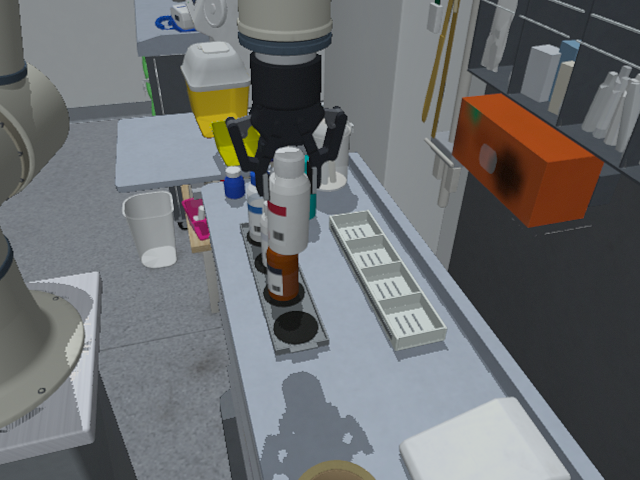

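>>> carry_out --increments '[[[0.0017,0.001,0],[0.04,0.03,0],-1],[[0,0,0],[0.085,0.072,0],-1],[[0,0,0],[0.085,0.072,0],-1],[[0,0,0],[0.085,0.072,0],-1],[[0,0,0],[0.085,0.072,0],-1]]'

```text
time_s: 3.9
eef_pos: [562.1, 89.6, 246.6]
eef_rot: [179.7, -0.9, 89.8]
force: [1.8, -0.7, -2.3]
width: 51.3
```

>>> carry_out --increments '[[[0,0,0],[0.06,0.05,0],-1],[[0,0,0],[0.03,0.026,0],-1],[[0,0,0],[0.015,0.013,0],-1],[[0,0,0],[0,0,0],-1],[[0,0,0],[0,0,0],-1]]'

```text
time_s: 4.4
eef_pos: [600.3, 137.5, 244.1]
eef_rot: [179.9, -0.9, 90.1]
force: [-0.2, -0.7, -3.1]
width: 51.0
```

```bash
python3 snap.py sd5 side;python3 snap.py sc5 scene
```

```text
4.45 [600.3 137.4 244.1] [179.87  -0.86  90.05] [-0.  -0.4 -2.6] 51.25349689348938
4.5 [600.3 137.3 244.3] [179.86  -0.87  90.04] [-0.1 -0.6 -2.7] 51.43781070653867
```

View pics/sd5.png

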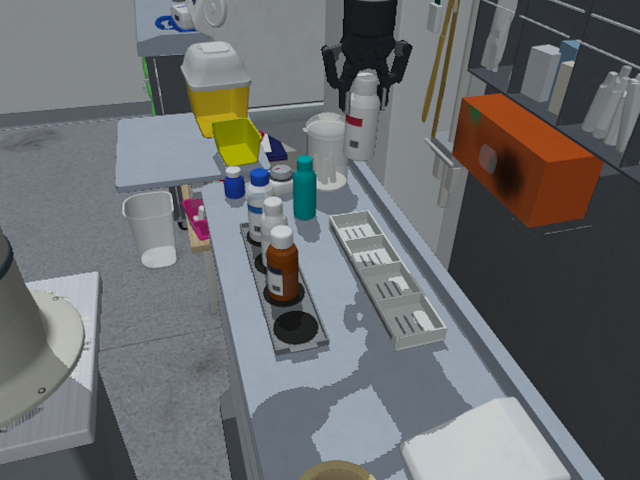

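View pics/sc5.png

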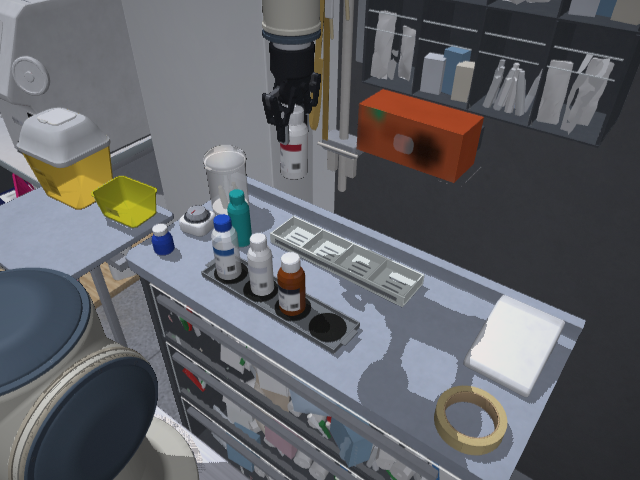

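>>> carry_out --increments '[[[0,-0.0007,0],[0.005,0.012,0],-1],[[0,0,0],[0,0,0.05],-1],[[0,0,0],[0,0,0.1],-1],[[0,0,0],[0,0,0.08],-1],[[0,0,0],[0,0,0.05],-1]]'

```text
time_s: 5.0
eef_pos: [608.9, 138.2, 134.1]
eef_rot: [179.3, -0.6, 89.8]
force: [0.2, -0.9, -2.1]
width: 51.1
```

```bash
python3 snap.py sd6 side; python3 - <<'E'
import cv2
w=cv2.imread("pics/sd6.png"); cv2.imwrite("pics/sd6c.png",cv2.resize(w[60:300,270:470],None,fx=2.4,fy=2.4,interpolation=cv2.INTER_CUBIC))
E
```

```text
5.05 [607.5 137.9 131.4] [179.5   -0.58  89.83] [-2.7 -1.1 -7.3] 51.53370550473974
```

View pics/sd6c.png

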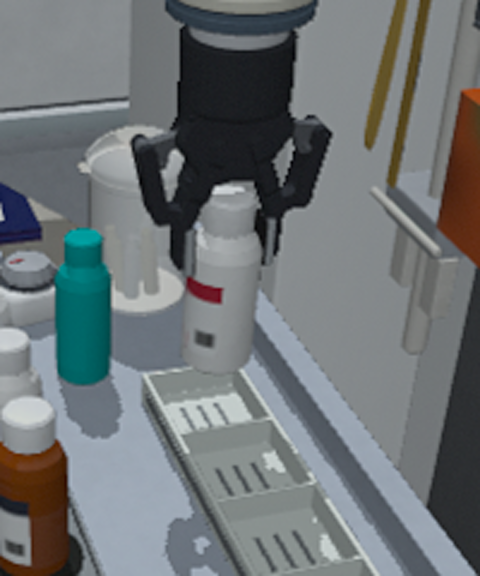

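```bash
python3 - <<'E'
from h import *
z=131.4-79+7
print("expected base ctr px",proj("side",(607.5,138,z)),"near edge",proj("side",(607.5,138-25,z)))
# observed bottom arc lowest ~ crop (218,374), sides at (184,358),(253,355)
print(fz("side",270+218/2.4,60+374/2.4,z))
print("pocket ctr floor px",proj("side",(605,139.5,4)))
E
```

```text
expected base ctr px [359.54012439 209.08527101] near edge [364.32231183 216.56746786]
[602.30247704 116.78600281  59.4       ]
pocket ctr floor px [356.17864495 233.67860664]
```

>>> carry_out --increments '[[[0,0,0],[0.004,-0.006,0],-1],[[0,0,0],[0,0,0.05],-1],[[0,0,0],[0,0,0.04],-1],[[0,0,0],[0,0,0.02],-1],[[0,0,0],[0,0,0],-1]]'

```text
time_s: 5.55
eef_pos: [607.7, 139.6, 91.0]
eef_rot: [179.2, -0.6, 89.7]
force: [0.7, -0.1, -2.6]
width: 51.2
```

>>> carry_out --increments '[[[0.001,0,0],[0,-0.005,0.012],-1],[[0,0,0],[0,0,0.012],-1],[[0,0,0],[0,0,0.008],-1],[[0,0,0],[0,0,0],-1],[[0,0,0],[0,0,0],-1]]'

```text
time_s: 6.05
eef_pos: [607.4, 140.0, 80.5]
eef_rot: [179.3, -0.6, 89.7]
force: [-0.2, -0.3, -3.3]
width: 51.5
```

>>> carry_out --increments '[[[0,0,0],[0,0,0.005],-1],[[0,0,0],[0,0,0.005],-1],[[0,0,0],[0,0,0],-1]]'

```text
time_s: 6.35
eef_pos: [607.6, 140.0, 76.5]
eef_rot: [179.3, -0.6, 89.7]
force: [-0.5, 0.5, -2.9]
width: 51.3
```

>>> carry_out --increments '[[[0,0,0],[0,0,0.004],-1],[[0,0,0],[0,0,0.003],-1],[[0,0,0],[0,0,0],-1]]'

```text
time_s: 6.65
eef_pos: [607.8, 140.3, 76.5]
eef_rot: [179.2, -0.7, 89.8]
force: [0.7, 0.2, -3.1]
width: 51.0
```

>>> carry_out --increments '[[[0,0,0],[0,0,0.007],-1],[[0,0,0],[0,0,0.005],-1],[[0,0,0],[0,0,0],-1]]'

```text
time_s: 6.95
eef_pos: [608.1, 140.8, 76.5]
eef_rot: [179.1, -0.7, 89.8]
force: [-0.2, -0.5, -2.9]
width: 51.4
```

```bash
python3 snap.py sd7 side; python3 - <<'E'
import cv2
w=cv2.imread("pics/sd7.png"); cv2.imwrite("pics/sd7c.png",cv2.resize(w[100:280,300:450],None,fx=3.3,fy=3.3,interpolation=cv2.INTER_CUBIC))
E
```

```text
7.0 [608.3 140.8  76.4] [179.04  -0.7   89.77] [ 0.3 -0.6 -3.4] 51.24402892096257
```

View pics/sd7c.png

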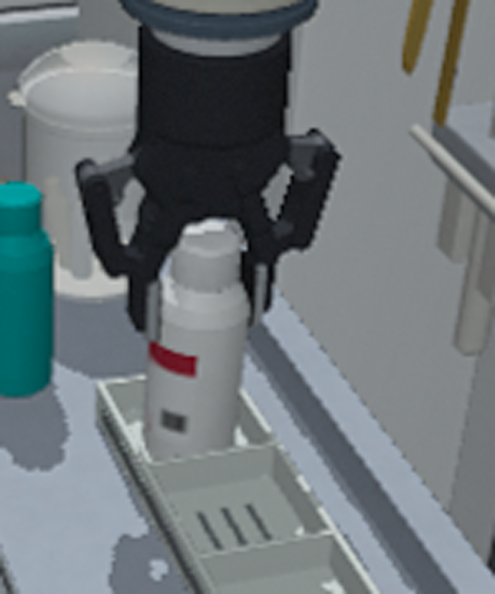

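>>> carry_out --increments '[[[0,0,0],[0,-0.003,0.014],-1],[[0,0,0],[0,0,0],-1]]'

```text
time_s: 7.2
eef_pos: [607.8, 141.3, 73.6]
eef_rot: [178.9, -0.7, 89.8]
force: [-0.3, -0.3, -3.0]
width: 51.3
```

>>> carry_out --increments '[[[0,0,0],[-0.002,0,0.012],-1],[[0,0,0],[0,0,0],-1]]'

```text
time_s: 7.4
eef_pos: [609.5, 140.7, 71.4]
eef_rot: [178.6, -0.8, 89.8]
force: [-0.1, -0.3, -3.7]
width: 51.6
```

```bash
python3 snap.py sd8 side;python3 snap.py sc8 scene; python3 - <<'E'
import cv2,numpy as np
w=cv2.imread("pics/sd8.png"); a=cv2.resize(w[130:250,320:420],None,fx=4,fy=4,interpolation=cv2.INTER_CUBIC)
w=cv2.imread("pics/sc8.png"); b=cv2.resize(w[130:280,240:340],None,fx=4,fy=3.2,interpolation=cv2.INTER_CUBIC)
cv2.imwrite("pics/c8.png",np.hstack([a,b]))
E
```

```text
7.45 [609.5 140.7  71.3] [178.65  -0.77  89.78] [ 0.1  0.5 -2.4] 51.40909294713598
7.5 [609.2 140.7  70.9] [178.69  -0.76  89.78] [ 0.1  0.7 -3.3] 51.777860212308504
```

View pics/c8.png

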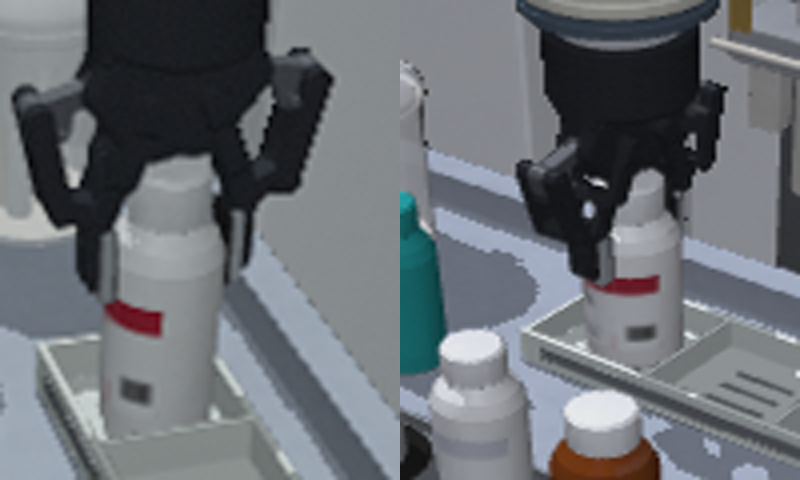

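```bash
python3 - <<'E'
from h import *
for z in (4,8,12):
  a=np.linspace(0,2*np.pi,73)
  for cam in("scene","side"):
    p=np.array([proj(cam,(608+26.5*np.cos(t),140+26.5*np.sin(t),z)) for t in a]); print(z,cam,p[p[:,1].argmax()],p[:,0].min(),p[:,0].max())
E
```

```text
4 scene [296.65148237 244.95041081] 285.19369583917376 309.62604478927585
4 side [358.7666207  241.74399735] 343.45709873244607 371.769256214352
8 scene [296.60865796 243.48507957] 285.1259117528167 309.61308028096363
8 side [358.90004737 239.98963733] 343.550759899274 371.9312295609907
12 scene [296.56563764 242.01304433] 285.05782291469967 309.60005757451296
12 side [359.03413137 238.22663432] 343.6448721318916 372.0939844171696
```

>>> carry_out --increments '[[[0.002,0,0],[0,-0.005,0.008],-1],[[0,0,0],[0,0,0],-1]]'

```text
time_s: 7.7
eef_pos: [610.1, 140.4, 70.7]
eef_rot: [179.1, -0.8, 89.8]
force: [-0.5, 0.6, -3.4]
width: 51.5
```

>>> carry_out --increments '[[[0,0,0],[0,-0.012,0],-1],[[0,0,0],[0,0,0.02],-1],[[0,0,0],[0,0,0],-1]]'

```text
time_s: 8.0
eef_pos: [605.2, 140.7, 64.7]
eef_rot: [179.0, -0.8, 89.8]
force: [0.7, -0.7, -2.8]
width: 51.6
```

```bash
python3 snap.py sd9 side;python3 snap.py sc9 scene; python3 snap.py w9; python3 - <<'E'
import cv2,numpy as np
w=cv2.imread("pics/sd9.png"); a=cv2.resize(w[130:250,320:420],None,fx=4,fy=4,interpolation=cv2.INTER_CUBIC)
w=cv2.imread("pics/sc9.png"); b=cv2.resize(w[130:280,240:340],None,fx=4,fy=3.2,interpolation=cv2.INTER_CUBIC)
cv2.imwrite("pics/c9.png",np.hstack([a,b]))
E
```

```text
8.05 [605.3 140.6  64.7] [178.98  -0.78  89.79] [-0.2 -0.8 -1.9] 51.466100213213444
8.1 [605.4 140.6  64.3] [178.99  -0.77  89.79] [-2.1 -2.1  7.8] 51.40401050825505
8.15 [605.4 140.5  64.3] [179.    -0.76  89.79] [-1.9 -1.   7.1] 51.606268236207846
```

View pics/c9.png

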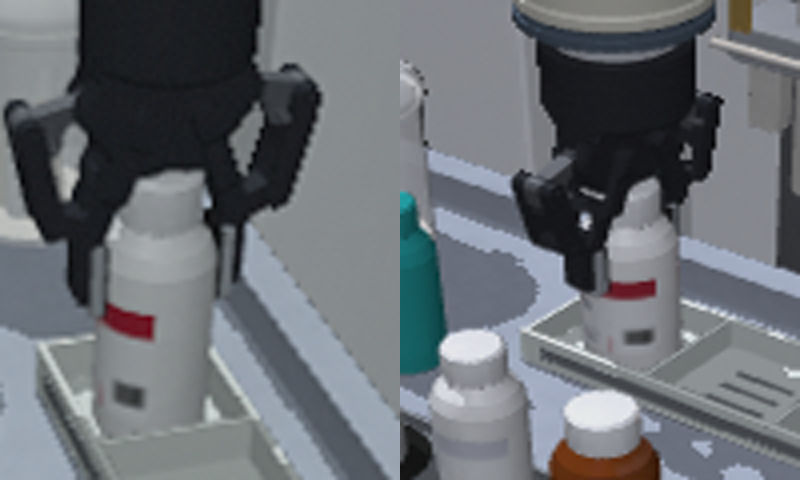

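View pics/w9.png

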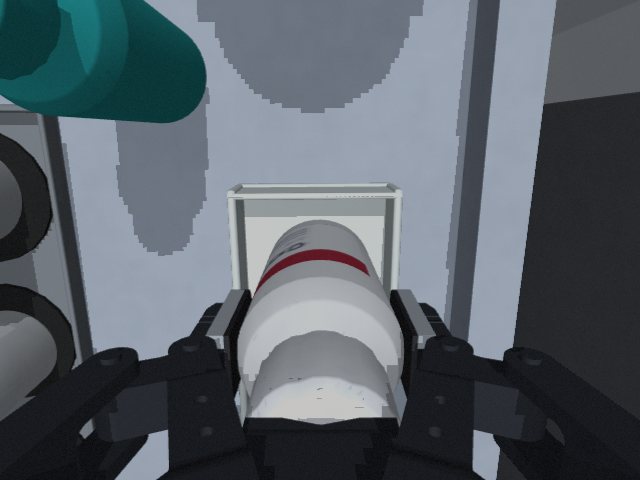

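>>> carry_out --increments '[[[0,0,0],[0,0,0],0.3],[[0,0,0],[0,0,0],1],[[0,0,0],[0,0,0],1],[[0,0,0],[0,0,0],1],[[0,0,0],[0,0,0],1]]'

```text
time_s: 8.65
eef_pos: [604.5, 140.4, 62.4]
eef_rot: [179.1, -0.7, 89.8]
force: [-0.3, -0.3, 1.4]
width: 85.5
```

```bash
python3 snap.py w10; python3 snap.py sd10 side
```

```text
8.7 [604.5 140.4  62.4] [179.15  -0.75  89.79] [ 0.3 -0.8  0.1] 85.45303115386048
8.75 [604.5 140.4  62.5] [179.14  -0.75  89.78] [-0.3  0.5  0.5] 85.74961814447225
```

View pics/w10.png

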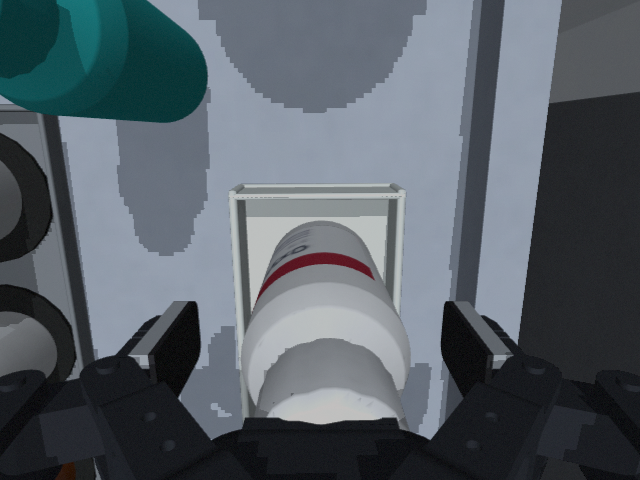

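View pics/sd10.png

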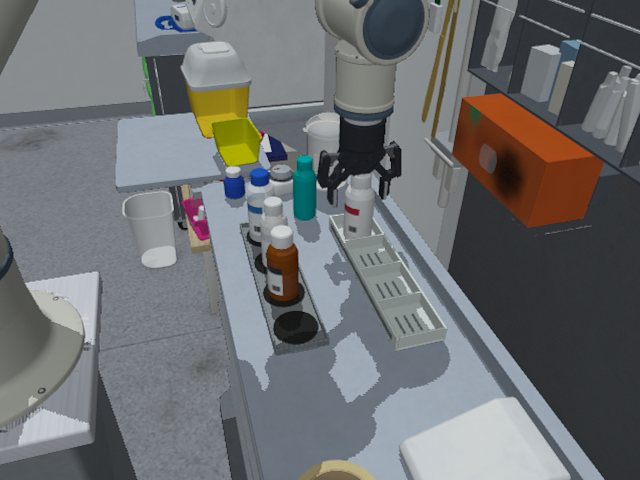

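>>> carry_out --increments '[[[0,0,0],[0,0,-0.04],1],[[0,0,0],[0,0,-0.08],1],[[0,0,0],[0,0,-0.1],1],[[0.0025,-0.002,0],[0,0,-0.08],1],[[0,0,0],[0,0,-0.02],1]]'

```text
time_s: 9.25
eef_pos: [601.4, 138.5, 193.0]
eef_rot: [-179.7, 0.0, 89.8]
force: [0.2, -0.8, -0.7]
width: 85.6
```

>>> carry_out --increments '[[[0,0,0],[-0.07,-0.095,0],1],[[0,0,0],[-0.07,-0.095,0],1],[[0,0,0],[-0.07,-0.095,0],1],[[0,0,0],[-0.07,-0.095,0],1],[[0,0,0],[-0.02,-0.02,0],1]]'

```text
time_s: 9.75
eef_pos: [436.8, 17.6, 193.2]
eef_rot: [-180.0, -0.0, 90.0]
force: [-0.1, -0.8, 0.8]
width: 85.4
```

>>> carry_out --increments '[[[0,0,0],[0,0,0],1],[[0,0,0],[0,0,0],1]]'

```text
time_s: 9.95
eef_pos: [436.2, 16.8, 193.1]
eef_rot: [-180.0, -0.0, 89.8]
force: [1.5, 0.3, 0.1]
width: 86.0
```

```bash
python3 snap.py w11; python3 snap.py sd11 side
```

```text
10.0 [436.4  17.  193.1] [-1.7997e+02 -4.0000e-02  8.9840e+01] [ 0.2 -0.8 -0.1] 85.44791999120267
10.05 [436.7  17.2 193.1] [-1.7998e+02 -4.0000e-02  8.9880e+01] [-0.5 -0.6  1.3] 85.6968491600718
```

View pics/w11.png

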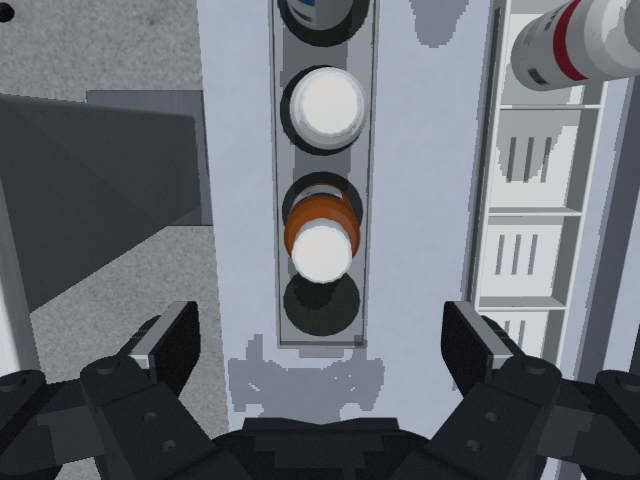

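View pics/sd11.png

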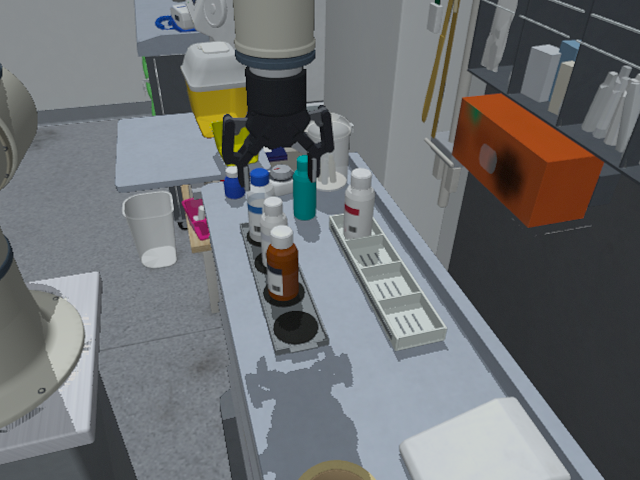

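>>> carry_out --increments '[[[0,0,0],[0,0,0.05],1],[[0,0,0],[0,0,0.08],1],[[0,0,0],[0,0,0.08],1],[[0,0,0],[0,0,0.06],1],[[0,0,0],[0,0,0],1]]'

```text
time_s: 10.55
eef_pos: [444.0, 20.1, 81.6]
eef_rot: [179.6, -0.0, 90.1]
force: [0.9, 0.3, 1.1]
width: 85.3
```

```bash
python3 snap.py w12; python3 - <<'E'
import pickle
from h import *
c=pickle.load(open("pics/w11.pkl","rb"))
print(fz(c,322,250,129),"slim",fz(c,332,101,133),"capped mat?")
E
```

```text
10.6 [444.6  20.   82.9] [ 1.7954e+02 -2.0000e-02  9.0140e+01] [ 1.5 -0.4  0.3] 85.81745416673758
[437.08402403  21.82063515 129.        ] slim [441.99286889  97.18487775 133.        ] capped mat?
```

>>> carry_out --increments '[[[0.001,0,0],[-0.004,-0.019,0],1],[[0,0,0],[0,0,0.025],1],[[0,0,0],[0,0,0.018],1],[[0,0,0],[0,0,0],1]]'

```text
time_s: 11.0
eef_pos: [439.1, 18.7, 67.2]
eef_rot: [179.6, 0.0, 90.2]
force: [-0.5, -0.4, 0.7]
width: 85.7
```

>>> carry_out --increments '[[[0,0,0],[0,-0.006,0],1],[[0,0,0],[0,0,0],0.4],[[0,0,0],[0,0,0],0.2],[[0,0,0],[0,0,0],-0.2],[[0,0,0],[0,0,0],-1]]'

```text
time_s: 11.5
eef_pos: [436.9, 18.6, 68.3]
eef_rot: [179.6, 0.0, 90.2]
force: [0.7, 0.4, -2.2]
width: 47.7
```

>>> carry_out --increments '[[[0,0,0],[0,0,0],-1],[[0,0,0],[0,0,0],-1],[[0,0,0],[0,0,0],-1],[[0,0,0],[0,0,-0.01],-1],[[0,0,0],[0,0,-0.02],-1]]'

```text
time_s: 12.0
eef_pos: [436.3, 18.6, 80.3]
eef_rot: [179.6, -0.0, 90.2]
force: [-0.8, -0.1, -2.4]
width: 47.4
```

>>> carry_out --increments '[[[0,0,0],[0,0,-0.03],-1],[[0,0,0],[0,0,-0.05],-1],[[0,0,0],[0,0,-0.06],-1],[[0,0,0],[0,0,-0.06],-1],[[0,0,0],[0,0,-0.06],-1]]'

```text
time_s: 12.5
eef_pos: [433.9, 18.8, 189.0]
eef_rot: [179.9, -0.0, 90.2]
force: [1.1, -0.5, -2.3]
width: 47.3
```

>>> carry_out --increments '[[[0,0,0],[0,0,-0.06],-1],[[0,0,0],[0,0,-0.04],-1],[[0,0,0],[0,0,-0.02],-1],[[0,0,0],[0,0,0],-1]]'

```text
time_s: 12.9
eef_pos: [433.9, 18.8, 244.0]
eef_rot: [179.5, 0.0, 90.2]
force: [0.8, -0.5, -2.9]
width: 47.5
```

```bash
python3 snap.py sd13 side
```

```text
12.95 [433.7  18.8 243.4] [1.7956e+02 1.0000e-02 9.0190e+01] [-0.5  0.  -1.9] 47.49939316401869
```

View pics/sd13.png

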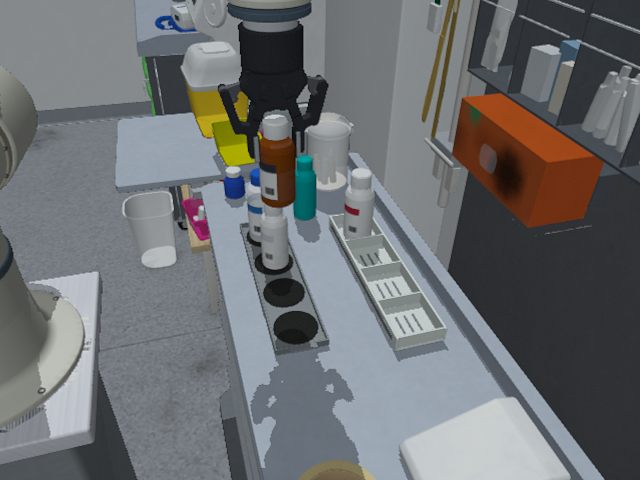

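>>> carry_out --increments '[[[0.001,0,0],[0.01,0.03,0],-1],[[0,0,0],[0.015,0.06,0],-1],[[0,0,0],[0.018,0.08,0],-1],[[0,0,0],[0.018,0.08,0],-1],[[0,0,0],[0.018,0.08,0],-1]]'

```text
time_s: 13.45
eef_pos: [567.3, 52.5, 238.3]
eef_rot: [-179.5, -0.0, 90.1]
force: [0.7, -0.4, -1.9]
width: 46.8
```

>>> carry_out --increments '[[[0,0,0],[0.012,0.05,0],-1],[[0,0,0],[0.008,0.03,0],-1],[[0,0,0],[0,0.01,0],-1],[[0,0,0],[0,0,0],-1],[[0,0,0],[0,0,0],-1]]'

```text
time_s: 13.95
eef_pos: [608.5, 63.1, 230.4]
eef_rot: [-179.0, -0.0, 90.1]
force: [0.3, 0.1, -1.4]
width: 47.6
```

>>> carry_out --increments '[[[-0.003,0,0],[-0.009,-0.008,0.01],-1],[[0,0,0],[0,0,0.03],-1],[[0,0,0],[0,0,0.05],-1],[[0,0,0],[0,0,0.05],-1],[[0,0,0],[0,0,0.05],-1]]'

```text
time_s: 14.45
eef_pos: [604.3, 59.1, 153.2]
eef_rot: [179.7, -0.0, 90.1]
force: [0.7, -0.1, -2.2]
width: 47.5
```

>>> carry_out --increments '[[[0,0,0],[0,0,0.05],-1],[[0,0,0],[0,0,0.04],-1],[[0,0,0],[0,0,0.03],-1],[[0,0,0],[0,0,0.01],-1],[[0,0,0],[0,0,0],-1]]'

```text
time_s: 14.95
eef_pos: [600.8, 59.0, 94.8]
eef_rot: [-179.9, -0.0, 90.0]
force: [-0.7, -0.2, -1.6]
width: 47.2
```

```bash
python3 snap.py sd14 side; python3 snap.py sc14 scene; python3 - <<'E'
import cv2,numpy as np
w=cv2.imread("pics/sd14.png"); a=cv2.resize(w[130:280,320:420],None,fx=4,fy=4,interpolation=cv2.INTER_CUBIC)
w=cv2.imread("pics/sc14.png"); b=cv2.resize(w[130:280,260:360],None,fx=4,fy=4,interpolation=cv2.INTER_CUBIC)
cv2.imwrite("pics/c14.png",np.hstack([a,b]))
E
```

```text
15.0 [600.9  58.9  95.1] [-1.7988e+02 -3.0000e-02  9.0020e+01] [ 0.6 -0.3 -2. ] 47.28638319983558
15.05 [601.3  59.   95.6] [-1.7993e+02 -3.0000e-02  9.0020e+01] [-0. -0. -2.] 47.75828807963676
```

View pics/c14.png

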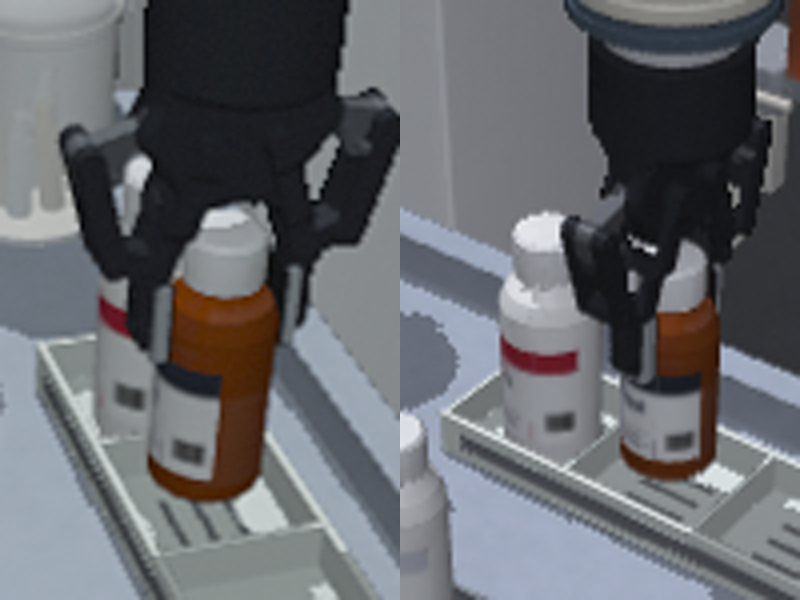

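>>> carry_out --increments '[[[0,0,0],[0.002,0.009,0],-1],[[0,0,0],[0,0,0.025],-1],[[0,0,0],[0,0,0.025],-1],[[0,0,0],[0,0,0.015],-1],[[0,0,0],[0,0,0],-1]]'

```text
time_s: 15.55
eef_pos: [606.5, 59.9, 69.2]
eef_rot: [179.9, -0.0, 90.0]
force: [-1.0, -0.3, -1.5]
width: 46.9
```

>>> carry_out --increments '[[[0,0,0],[0,0,0.009],-1],[[0,0,0],[0,0,0.009],-1],[[0,0,0],[0,0,0],-1]]'

```text
time_s: 15.85
eef_pos: [607.1, 60.0, 66.1]
eef_rot: [179.7, -0.0, 90.0]
force: [-0.0, 0.3, -2.1]
width: 47.4
```

>>> carry_out --increments '[[[0,0,0],[0,0,0.012],-1],[[0,0,0],[0,0,0],-1]]'

```text
time_s: 16.05
eef_pos: [608.9, 60.1, 65.0]
eef_rot: [179.4, -0.0, 90.0]
force: [0.2, 0.8, -2.0]
width: 47.2
```

>>> carry_out --increments '[[[0,0,0],[0,-0.008,0.014],-1],[[0,0,0],[0,0,0],-1]]'

```text
time_s: 16.25
eef_pos: [609.9, 60.1, 63.5]
eef_rot: [178.8, -0.0, 90.0]
force: [-0.0, -1.0, -1.9]
width: 47.6
```

```bash
python3 snap.py sd15 side; python3 snap.py sc15 scene; python3 - <<'E'
import cv2,numpy as np
w=cv2.imread("pics/sd15.png"); a=cv2.resize(w[130:280,320:420],None,fx=4,fy=4,interpolation=cv2.INTER_CUBIC)
w=cv2.imread("pics/sc15.png"); b=cv2.resize(w[130:280,260:360],None,fx=4,fy=4,interpolation=cv2.INTER_CUBIC)
cv2.imwrite("pics/c15.png",np.hstack([a,b]))
E
```

```text
16.3 [610.4  60.   63.6] [ 1.7875e+02 -2.0000e-02  9.0050e+01] [ 0.8 -0.2 -2.4] 47.844171060573586
16.35 [609.9  60.   63. ] [ 1.7883e+02 -2.0000e-02  9.0040e+01] [ 0.7  0.2 -1.8] 47.16197849076886
```

View pics/c15.png

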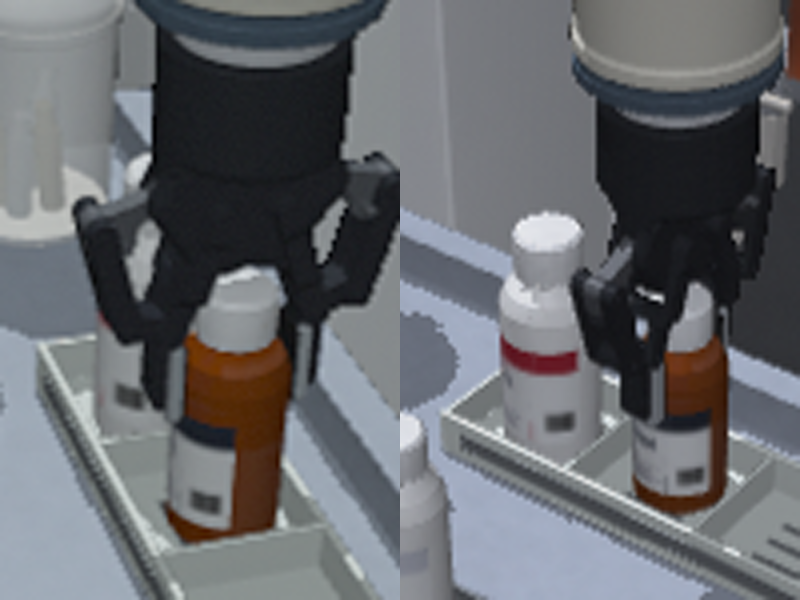

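>>> carry_out --increments '[[[0.003,0,0],[0,-0.012,0.005],-1],[[0,0,0],[0,0,0],-1]]'

```text
time_s: 16.55
eef_pos: [609.1, 59.7, 62.7]
eef_rot: [179.5, -0.0, 90.0]
force: [-0.2, -0.1, -1.8]
width: 47.7
```

>>> carry_out --increments '[[[0.001,0,0],[0,-0.012,0.014],-1],[[0,0,0],[0,0,0],-1]]'

```text
time_s: 16.75
eef_pos: [610.2, 59.2, 61.0]
eef_rot: [179.1, 0.0, 90.0]
force: [-0.1, 0.0, -3.0]
width: 47.3
```

```bash
python3 snap.py sd16 side; python3 snap.py sc16 scene; python3 - <<'E'
import cv2,numpy as np
w=cv2.imread("pics/sd16.png"); a=cv2.resize(w[160:280,330:410],None,fx=5,fy=5,interpolation=cv2.INTER_CUBIC)
w=cv2.imread("pics/sc16.png"); b=cv2.resize(w[160:280,290:370],None,fx=5,fy=5,interpolation=cv2.INTER_CUBIC)
cv2.imwrite("pics/c16.png",np.hstack([a,b]))
from h import *
for z in (2,6,10):
  a=np.linspace(0,2*np.pi,73)
  for cam in("scene","side"):
    p=np.array([proj(cam,(610+24.5*np.cos(t),59.5+24.5*np.sin(t),z)) for t in a]); print(z,cam,p[p[:,1].argmax()],p[:,0].min(),p[:,0].max())
for cam in("scene","side"): print([ (cam,h,proj(cam,(610,59.5,h)).round(1).tolist()) for h in (94,126)])
E
```

```text
16.8 [610.2  59.2  61. ] [1.7912e+02 3.0000e-02 9.0030e+01] [ 0.8  0.2 -1.5] 47.40988357409732
16.85 [609.3  59.2  60.4] [1.7923e+02 3.0000e-02 9.0030e+01] [ 0.1 -0.7 -2.1] 47.3783051199976
2 scene [327.80426291 259.34163596] 316.3493822347527 339.6737391634838
2 side [375.4772744  268.78565666] 360.0441706740896 387.9347013942991
6 scene [327.83342495 257.86426066] 316.35154194193905 339.7299017965823
6 side [375.66296121 266.98941893] 360.1862964353963 388.1485422312276
10 scene [327.8627246  256.37991396] 316.3537116569695 339.78632508396686
10 side [375.84962168 265.18376251] 360.32915096859944 388.3634815861694
[('scene', 94, [328.7, 216.2]), ('scene', 126, [329.0, 202.8])]
[('side', 94, [378.3, 216.5]), ('side', 126, [380.0, 200.1])]
```

View pics/c16.png

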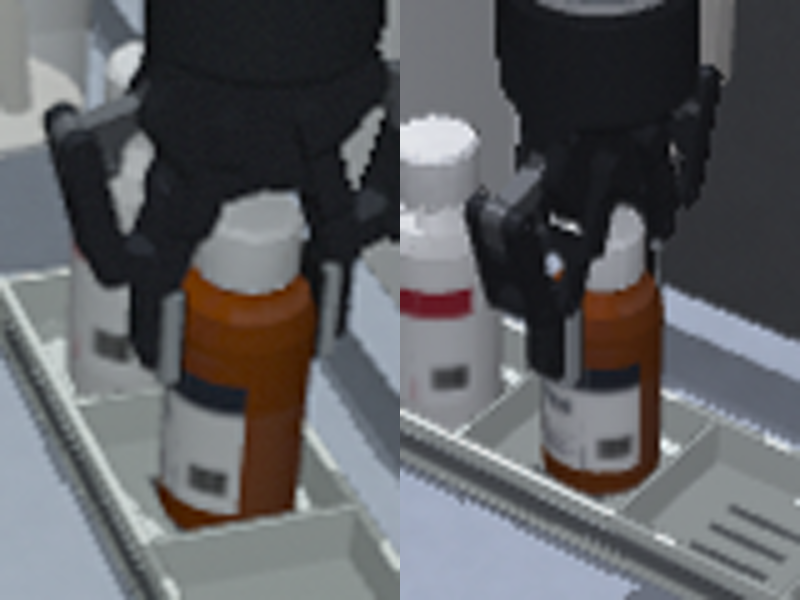

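>>> carry_out --increments '[[[0,0,0],[0,0,0],0.3],[[0,0,0],[0,0,0],1],[[0,0,0],[0,0,0],1],[[0,0,0],[0,0,0],1],[[0,0,0],[0,0,0],1]]'

```text
time_s: 17.35
eef_pos: [607.0, 59.3, 58.4]
eef_rot: [179.5, 0.0, 90.0]
force: [-0.7, 0.0, 0.4]
width: 85.7
```

```bash
python3 snap.py sd17 side; python3 snap.py sc17 scene; python3 - <<'E'
import cv2,numpy as np
w=cv2.imread("pics/sd17.png"); a=cv2.resize(w[160:280,330:410],None,fx=5,fy=5,interpolation=cv2.INTER_CUBIC)
w=cv2.imread("pics/sc17.png"); b=cv2.resize(w[160:280,290:370],None,fx=5,fy=5,interpolation=cv2.INTER_CUBIC)
cv2.imwrite("pics/c17.png",np.hstack([a,b]))
E
```

```text
17.4 [607.1  59.3  58.4] [1.7953e+02 3.0000e-02 9.0040e+01] [-0.3 -0.9  0.5] 85.0946038103992
17.45 [607.1  59.3  58.4] [1.7953e+02 3.0000e-02 9.0030e+01] [-1.3 -1.3  0.6] 85.0453427130867
```

View pics/c17.png

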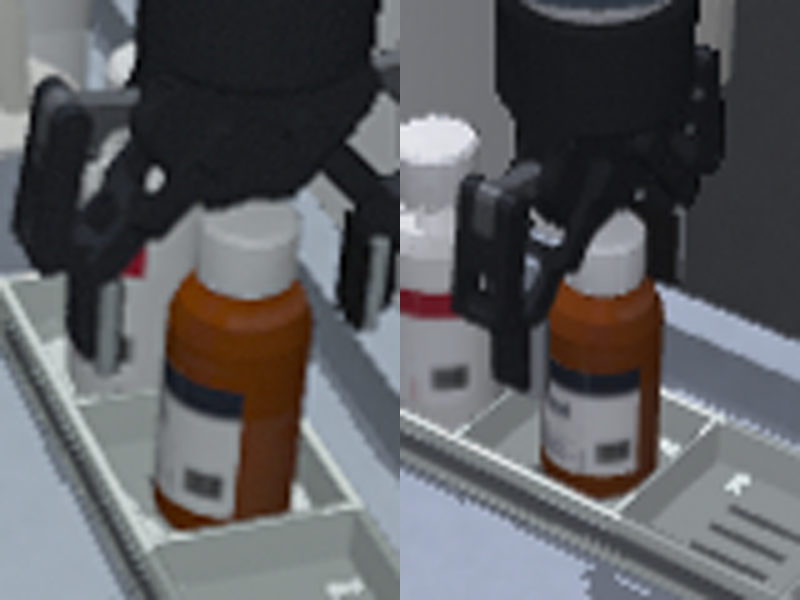

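>>> carry_out --increments '[[[0,0,0],[0,0,-0.04],1],[[0,0,0],[0,0,-0.08],1],[[0,0,0],[0,0,-0.1],1],[[0.001,0,0],[0,0,-0.08],1],[[0,0,0],[0,0,-0.02],1]]'

```text
time_s: 17.95
eef_pos: [604.8, 59.3, 189.0]
eef_rot: [-179.8, 0.0, 90.0]
force: [0.2, 0.2, -0.4]
width: 85.7
```

>>> carry_out --increments '[[[0,0,0],[0.018,-0.08,0],1],[[0,0,0],[0.022,-0.1,0],1],[[0,0,0],[0.022,-0.1,0],1],[[0,0,0],[0.022,-0.1,0],1],[[0,0,0],[0.006,-0.03,0],1]]'

```text
time_s: 18.45
eef_pos: [436.8, 95.5, 188.8]
eef_rot: [179.9, 0.0, 89.9]
force: [-0.2, 0.5, 0.6]
width: 85.9
```

>>> carry_out --increments '[[[0,0,0],[0,0,0],1],[[0,0,0],[0,0,0],1]]'

```text
time_s: 18.65
eef_pos: [436.3, 95.7, 188.8]
eef_rot: [179.9, 0.0, 90.0]
force: [1.4, -0.6, 0.6]
width: 85.4
```

```bash
python3 snap.py w18; python3 snap.py sc18 scene
```

```text
18.7 [436.6  95.7 188.7] [1.7993e+02 3.0000e-02 8.9990e+01] [-0.5  0.3  0.2] 85.2008649436527
18.75 [436.8  95.6 188.7] [1.7993e+02 3.0000e-02 8.9980e+01] [ 1.1 -0.7  0. ] 85.4755428906655
```

View pics/w18.png

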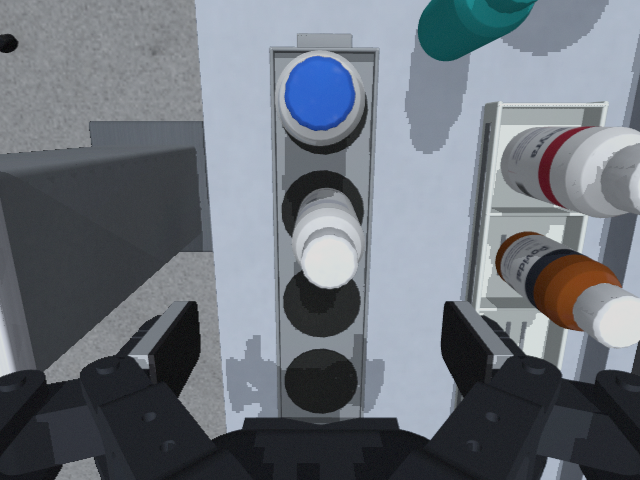

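View pics/sc18.png

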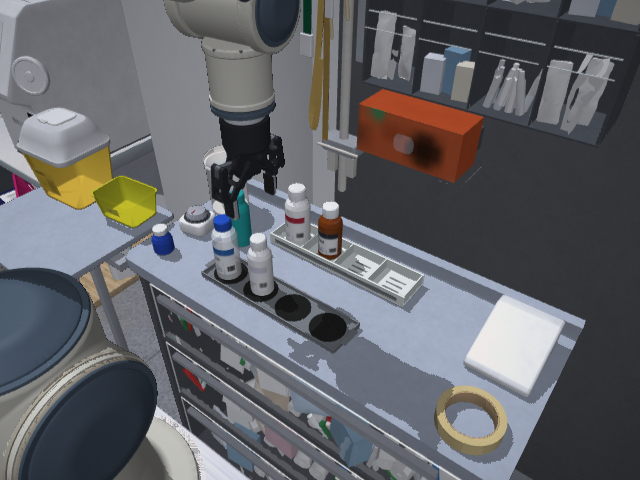

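```bash
python3 - <<'E'
import pickle
from h import *
c=pickle.load(open("pics/w18.pkl","rb"))
print("slim",fz(c,330,262,133),"capped",fz(c,320,92,141),"mats",fz(c,322,381,7),fz(c,322,303,7),"turq base edge",fz(c,443,60,0),fz(c,419,35,10))
print("turq", fz("side",304,218,0),fz("scene",240,246,0),fz("side",304,162,126),fz("scene",236.5,194,126))
E
```

```text
slim [441.41624623  96.69532738 133.        ] capped [436.26245941 179.08746049 141.        ] mats [438.08568048 -61.96548532   7.        ] [438.00868341  16.14181887   7.        ] turq base edge [529.57559686 212.85411927   0.        ] [508.02256243 228.12984092  10.        ]
turq [525.73165768 220.64555891   0.        ] [514.37393997 222.4978179    0.        ] [524.30370183 215.04901835 126.        ] [524.15102179 225.54312037 126.        ]
```

>>> carry_out --increments '[[[0,0,0],[0.001,0,0.05],1],[[0,0,0],[0,0,0.08],1],[[0,0,0],[0,0,0.08],1],[[0,0,0],[0,0,0.06],1],[[0,0,0],[0,0,0],1]]'

```text
time_s: 19.25
eef_pos: [445.9, 94.9, 77.2]
eef_rot: [179.5, 0.0, 89.8]
force: [-0.2, -0.2, -0.2]
width: 85.5
```

>>> carry_out --increments '[[[0.001,0,0],[0.004,-0.013,0],1],[[0,0,0],[0,0,0.02],1],[[0,0,0],[0,0,0.006],1],[[0,0,0],[0,0,0],0.4],[[0,0,0],[0,0,0],0.2]]'

```text
time_s: 19.75
eef_pos: [443.7, 96.6, 68.6]
eef_rot: [179.6, -0.0, 89.8]
force: [-0.3, 0.2, 0.1]
width: 58.9
```

```bash
python3 snap.py w19
```

```text
19.8 [443.7  96.6  68.6] [ 1.7962e+02 -1.0000e-02  8.9800e+01] [ 0.3 -0.1  0.8] 51.80076327213225
```

View pics/w19.png

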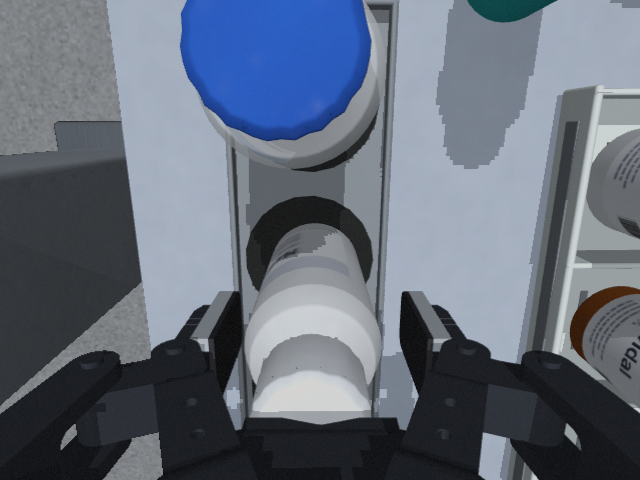

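>>> carry_out --increments '[[[0,0,0],[0,-0.006,0],0.2],[[0,0,0],[0,0,0],-0.2],[[0,0,0],[0,0,0],-0.5],[[0,0,0],[0,0,0],-1],[[0,0,0],[0,0,0],-1]]'

```text
time_s: 20.3
eef_pos: [440.9, 96.6, 69.8]
eef_rot: [179.6, -0.0, 89.8]
force: [-0.4, 0.1, -0.0]
width: 43.9
```

>>> carry_out --increments '[[[0,0,0],[0,0,0],-1],[[0,0,0],[0,0,0],-1],[[0,0,0],[0,0,0],-1],[[0,0,0],[0,0,-0.01],-1],[[0,0,0],[0,0,-0.02],-1]]'

```text
time_s: 20.8
eef_pos: [440.2, 96.6, 81.6]
eef_rot: [179.7, -0.0, 89.8]
force: [0.3, -0.2, -0.3]
width: 43.3
```

>>> carry_out --increments '[[[0,0,0],[0,0,-0.03],-1],[[0,0,0],[0,0,-0.05],-1],[[0,0,0],[0,0,-0.06],-1],[[0,0,0],[0,0,-0.06],-1],[[0,0,0],[0,0,-0.06],-1]]'

```text
time_s: 21.3
eef_pos: [438.0, 96.4, 190.4]
eef_rot: [179.9, 0.0, 89.8]
force: [-0.2, 0.2, -0.6]
width: 43.5
```

>>> carry_out --increments '[[[0,0,0],[0,0,-0.06],-1],[[0,0,0],[0,0,-0.04],-1],[[0,0,0],[0,0,-0.02],-1],[[0,0,0],[0,0,0],-1]]'

```text
time_s: 21.7
eef_pos: [438.2, 96.5, 245.6]
eef_rot: [179.5, -0.0, 89.8]
force: [-0.2, -0.4, -1.4]
width: 43.2
```

```bash
python3 snap.py sd20 side
```

```text
21.75 [437.9  96.4 245. ] [ 1.7954e+02 -2.0000e-02  8.9810e+01] [ 0.5  0.3 -1.2] 43.076607423111525
```

View pics/sd20.png

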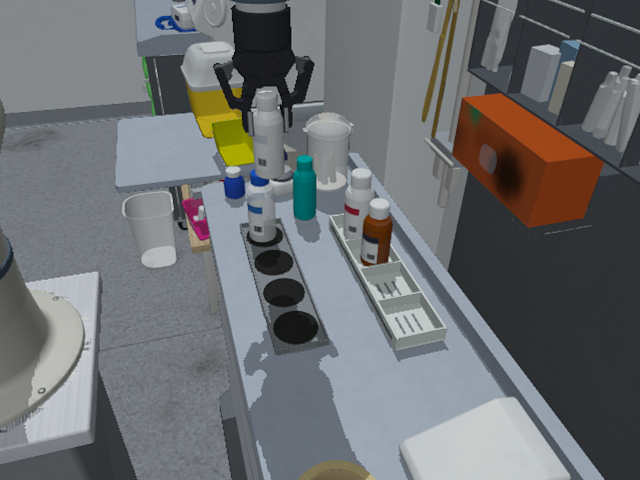

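>>> carry_out --increments '[[[0.001,0,0],[-0.02,0.03,0],-1],[[0,0,0],[-0.042,0.06,0],-1],[[0,0,0],[-0.053,0.075,0],-1],[[0,0,0],[-0.053,0.075,0],-1],[[0,0,0],[-0.053,0.075,0],-1]]'

```text
time_s: 22.25
eef_pos: [564.9, 4.9, 240.1]
eef_rot: [-179.6, -0.1, 90.0]
force: [0.2, 0.1, -1.0]
width: 43.7
```

>>> carry_out --increments '[[[0,0,0],[-0.038,0.055,0],-1],[[0,0,0],[-0.022,0.03,0],-1],[[0,0,0],[-0.005,0.01,0],-1],[[0,0,0],[0,0,0],-1],[[0,0,0],[0,0,0],-1]]'

```text
time_s: 22.75
eef_pos: [607.3, -27.5, 232.7]
eef_rot: [-179.1, -0.1, 89.8]
force: [-0.1, 0.0, -2.2]
width: 43.7
```

>>> carry_out --increments '[[[-0.003,0,0],[0.017,-0.004,0.01],-1],[[0,0,0],[0,0,0.03],-1],[[0,0,0],[0,0,0.05],-1],[[0,0,0],[0,0,0.05],-1],[[0,0,0],[0,0,0.05],-1]]'

```text
time_s: 23.25
eef_pos: [604.4, -18.5, 155.5]
eef_rot: [179.7, -0.1, 90.0]
force: [0.5, -0.3, -1.7]
width: 43.4
```

>>> carry_out --increments '[[[0,0,0],[0,0,0.05],-1],[[0,0,0],[0,0,0.04],-1],[[0,0,0],[0,0,0.03],-1],[[0,0,0],[0,0,0.01],-1],[[0,0,0],[0,0,0],-1]]'

```text
time_s: 23.75
eef_pos: [600.7, -17.0, 97.1]
eef_rot: [-179.9, -0.1, 90.2]
force: [-0.3, -0.7, -1.2]
width: 43.8
```

```bash
python3 snap.py sd21 side; python3 snap.py sc21 scene; python3 - <<'E'
import cv2,numpy as np
w=cv2.imread("pics/sd21.png"); a=cv2.resize(w[180:330,340:440],None,fx=4,fy=4,interpolation=cv2.INTER_CUBIC)
w=cv2.imread("pics/sc21.png"); b=cv2.resize(w[150:300,300:400],None,fx=4,fy=4,interpolation=cv2.INTER_CUBIC)
cv2.imwrite("pics/c21.png",np.hstack([a,b]))
E
```

```text
23.8 [600.8 -17.   97.4] [-1.7992e+02 -1.0000e-01  9.0160e+01] [-0.3 -0.5 -1.1] 43.44324785425994
23.85 [601.2 -17.1  97.9] [-1.7997e+02 -9.0000e-02  9.0160e+01] [-1.2 -0.2 -1.6] 43.62467047192879
```

View pics/c21.png

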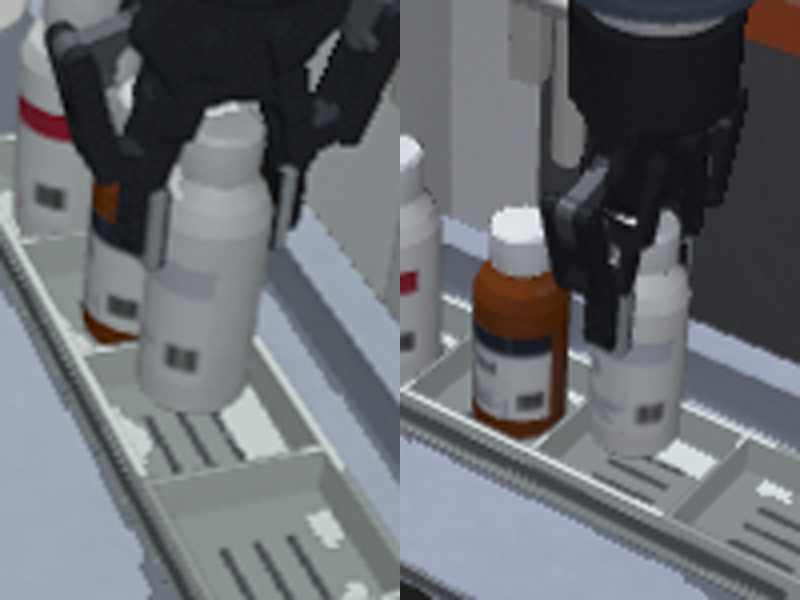

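>>> carry_out --increments '[[[0,0,0],[-0.008,0.008,0],-1],[[0,0,0],[0,0,0.025],-1],[[0,0,0],[0,0,0.025],-1],[[0,0,0],[0,0,0.016],-1],[[0,0,0],[0,0,0],-1]]'

```text
time_s: 24.35
eef_pos: [605.9, -20.8, 71.1]
eef_rot: [179.8, -0.1, 90.2]
force: [-0.7, 0.9, -0.7]
width: 43.5
```

>>> carry_out --increments '[[[0,0,0],[0,0,0.009],-1],[[0,0,0],[0,0,0.009],-1],[[0,0,0],[0,0,0],-1]]'

```text
time_s: 24.65
eef_pos: [606.5, -20.8, 67.1]
eef_rot: [179.7, -0.0, 90.2]
force: [0.0, -0.1, -1.9]
width: 43.7
```

>>> carry_out --increments '[[[0,0,0],[0,0,0.012],-1],[[0,0,0],[0,0,0],-1]]'

```text
time_s: 24.85
eef_pos: [608.1, -21.0, 65.7]
eef_rot: [179.4, 0.0, 90.2]
force: [-1.1, 0.3, -1.7]
width: 43.5
```

>>> carry_out --increments '[[[0,0,0],[0,0,0.004],-1],[[0,0,0],[0,0,0],0],[[0,0,0],[0,0,0],1],[[0,0,0],[0,0,0],1],[[0,0,0],[0,0,0],1]]'

```text
time_s: 25.35
eef_pos: [608.3, -21.1, 63.9]
eef_rot: [179.4, 0.0, 90.2]
force: [-0.1, -0.4, 0.0]
width: 84.5
```

```bash
python3 snap.py sd22 side; python3 snap.py sc22 scene; python3 - <<'E'
import cv2,numpy as np
w=cv2.imread("pics/sd22.png"); a=cv2.resize(w[180:330,340:440],None,fx=4,fy=4,interpolation=cv2.INTER_CUBIC)
w=cv2.imread("pics/sc22.png"); b=cv2.resize(w[150:300,300:400],None,fx=4,fy=4,interpolation=cv2.INTER_CUBIC)
cv2.imwrite("pics/c22.png",np.hstack([a,b]))
E
```

```text
25.4 [608.3 -21.1  63.9] [1.7938e+02 3.0000e-02 9.0190e+01] [ 0.2 -0.2 -0.6] 85.22976067675631
25.45 [608.3 -21.1  63.9] [1.7937e+02 3.0000e-02 9.0190e+01] [-0.3  0.4  0. ] 85.53460096839594
```

View pics/c22.png

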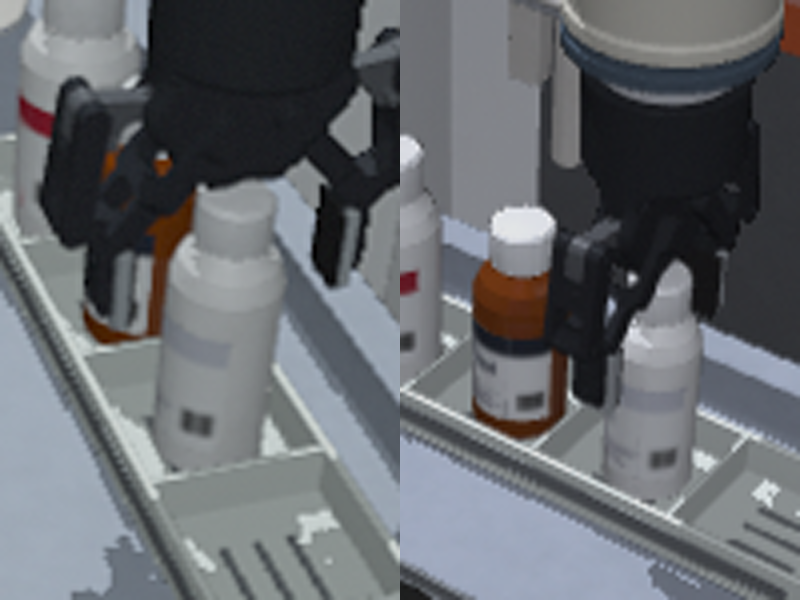

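>>> carry_out --increments '[[[0,0,0],[0,0,-0.04],1],[[0,0,0],[0,0,-0.08],1],[[0,0,0],[0,0,-0.1],1],[[0.001,0,0],[0,0,-0.08],1],[[0,0,0],[0,0,-0.02],1]]'

```text
time_s: 25.95
eef_pos: [605.6, -20.9, 193.8]
eef_rot: [-179.9, -0.0, 90.2]
force: [0.2, 1.0, -0.8]
width: 85.6
```

>>> carry_out --increments '[[[0,0,0],[0.09,-0.077,0],1],[[0,0,0],[0.09,-0.077,0],1],[[0,0,0],[0.09,-0.077,0],1],[[0,0,0],[0.09,-0.077,0],1],[[0,0,0],[0.09,-0.077,0],1]]'

```text
time_s: 26.45
eef_pos: [450.5, 159.8, 193.2]
eef_rot: [179.7, 0.0, 89.8]
force: [1.1, 0.7, 0.0]
width: 85.6
```

>>> carry_out --increments '[[[0,0,0],[0.02,-0.015,0],1],[[0,0,0],[0,0,0],1],[[0,0,0],[0,0,0],1]]'

```text
time_s: 26.75
eef_pos: [440.1, 170.9, 192.3]
eef_rot: [179.9, 0.0, 90.1]
force: [0.6, 0.3, -0.6]
width: 85.6
```

```bash
python3 snap.py w23
```

```text
26.8 [440.3 170.7 192.3] [1.7988e+02 4.0000e-02 9.0050e+01] [-0.3  0.1  0.1] 85.59315487725573
```

View pics/w23.png

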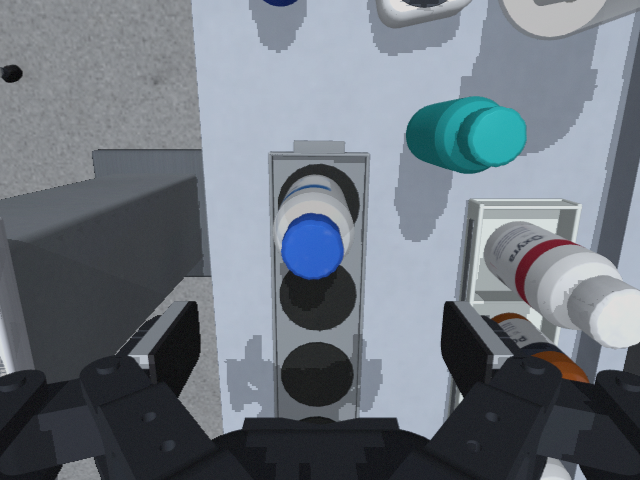

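```bash
python3 - <<'E'
import pickle
from h import *
c=pickle.load(open("pics/w23.pkl","rb"))
print("capped",fz(c,312,246,141),"turq top",fz(c,497,136,126),"mat",fz(c,318,374,7),"rack top-left",fz(c,468,202,26),fz(c,580,206,26),"tray",fz(c,271,153,12),fz(c,369,153,12))
E
```

```text
capped [436.02474247 181.88475406 141.        ] turq top [528.78257387 235.03827985 126.        ] mat [438.52242114  18.25476076   7.        ] rack top-left [554.73453421 183.316609    26.        ] [642.08309831 180.24631882  26.        ] tray [401.81617189 219.45646799  12.        ] [478.53059657 219.54072604  12.        ]
```

>>> carry_out --increments '[[[0,0,0],[0.02,-0.02,0],1],[[0,0,0],[0,0,0.06],1],[[0,0,0],[0,0,0.08],1],[[0,0,0],[0,0,0.07],1],[[0,0,0],[0,0,0.02],1]]'

```text
time_s: 27.3
eef_pos: [436.3, 177.5, 98.8]
eef_rot: [179.5, -0.0, 89.6]
force: [-0.5, -0.3, -0.3]
width: 85.8
```

>>> carry_out --increments '[[[0,0,0],[0,0,0],1]]'

```text
time_s: 27.4
eef_pos: [436.1, 177.1, 98.1]
eef_rot: [179.7, -0.0, 89.6]
force: [0.4, -0.7, 1.6]
width: 85.3
```

>>> carry_out --increments '[[[0,0,0.001],[0.004,-0.002,0.025],1],[[0,0,0],[0,0,0.025],1],[[0,0,0],[0,0,0.005],1],[[0,0,0],[0,0,0],0.4],[[0,0,0],[0,0,0],0.25]]'

```text
time_s: 27.9
eef_pos: [437.3, 179.2, 77.0]
eef_rot: [179.4, -0.1, 89.1]
force: [-0.2, -0.9, 0.5]
width: 59.2
```

```bash
python3 snap.py w24
```

```text
27.95 [437.3 179.2  77. ] [ 1.7943e+02 -9.0000e-02  8.9150e+01] [0.1 0.8 0. ] 53.69054401943231
```

View pics/w24.png

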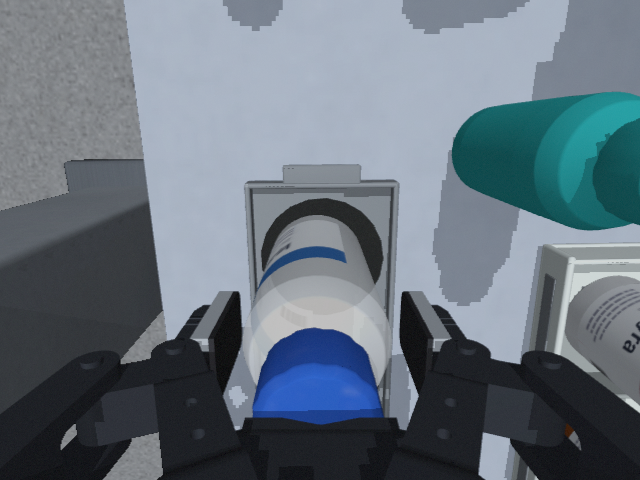

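Centred well; the turquoise bottle is clear. Close and lift.

>>> carry_out --increments '[[[0,0,0],[0,0,0],0],[[0,0,0],[0,0,0],-0.3],[[0,0,0],[0,0,0],-1],[[0,0,0],[0,0,0],-1],[[0,0,0],[0,0,0],-1]]'

```text
time_s: 28.45
eef_pos: [437.5, 179.3, 78.1]
eef_rot: [179.4, -0.1, 89.2]
force: [-0.4, 0.3, -1.6]
width: 47.9
```

>>> carry_out --increments '[[[0,0,0],[0,0,0],-1],[[0,0,0],[0,0,0],-1],[[0,0,0],[0,0,0],-1],[[0,0,0],[0,0,-0.01],-1],[[0,0,0],[0,0,-0.02],-1]]'

```text
time_s: 28.95
eef_pos: [436.8, 179.1, 89.9]
eef_rot: [179.5, -0.1, 89.2]
force: [0.0, 0.2, -1.3]
width: 47.6
```

>>> carry_out --increments '[[[0,0,0],[0,0,-0.03],-1],[[0,0,0],[0,0,-0.05],-1],[[0,0,0],[0,0,-0.06],-1],[[0,0,0],[0,0,-0.06],-1],[[0,0,0],[0,0,-0.06],-1]]'

```text
time_s: 29.45
eef_pos: [434.2, 178.5, 198.7]
eef_rot: [179.7, -0.0, 89.1]
force: [0.2, 0.4, -2.1]
width: 47.2
```

>>> carry_out --increments '[[[0,0,0],[0,0,-0.06],-1],[[0,0,0],[0,0,-0.04],-1],[[0,0,0],[0,0,-0.02],-1],[[0,0,0],[0,0,0],-1]]'

```text
time_s: 29.85
eef_pos: [434.2, 178.7, 254.0]
eef_rot: [179.3, -0.1, 89.2]
force: [0.6, 0.1, -1.9]
width: 47.4
```

```bash
python3 snap.py sd25 side
```

```text
29.9 [434.  178.6 253.4] [ 1.7933e+02 -1.2000e-01  8.9150e+01] [-1.   0.6 -1.5] 47.426020735480954
```

View pics/sd25.png

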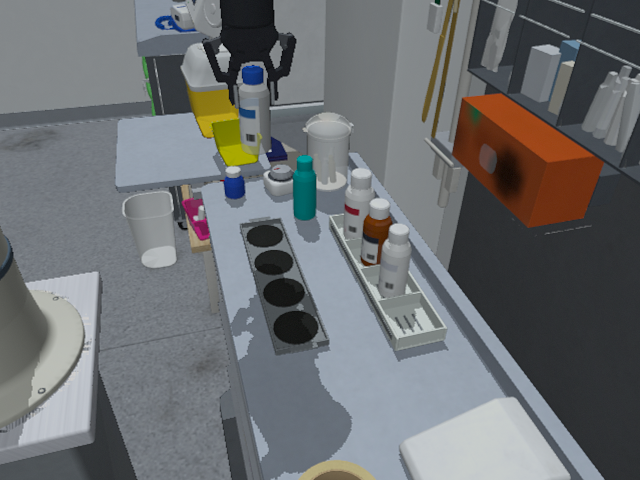

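>>> carry_out --increments '[[[0.001,0,0],[-0.034,0.021,0],-1],[[0,0,0],[-0.06,0.036,0],-1],[[0,0,0],[-0.078,0.047,0],-1],[[0,0,0],[-0.078,0.047,0],-1],[[0,0,0],[-0.078,0.047,0],-1]]'

```text
time_s: 30.4
eef_pos: [509.3, 45.0, 248.5]
eef_rot: [-179.8, -0.1, 89.5]
force: [-0.2, 0.4, -1.0]
width: 47.3
```

>>> carry_out --increments '[[[0,0,0],[-0.078,0.047,0],-1],[[0,0,0],[-0.078,0.047,0],-1],[[0,0,0],[-0.078,0.047,0],-1],[[0,0,0],[-0.06,0.036,0],-1],[[0,0,0],[-0.03,0.02,0],-1]]'

```text
time_s: 30.9
eef_pos: [587.8, -93.4, 240.7]
eef_rot: [-179.3, -0.2, 89.4]
force: [0.4, -0.0, -2.2]
width: 47.4
```

>>> carry_out --increments '[[[0,0,0],[0,0,0],-1],[[0,0,0],[0,0,0],-1]]'

```text
time_s: 31.1
eef_pos: [587.4, -94.1, 238.4]
eef_rot: [-179.1, -0.3, 89.3]
force: [-0.4, 0.5, -1.2]
width: 47.7
```

>>> carry_out --increments '[[[-0.003,0,0],[-0.008,0.02,0.01],-1],[[0,0,0],[-0.008,0.024,0.03],-1],[[0,0,0],[0,0,0.05],-1],[[0,0,0],[0,0,0.05],-1],[[0,0,0],[0,0,0.05],-1]]'

```text
time_s: 31.6
eef_pos: [608.0, -97.3, 159.9]
eef_rot: [179.5, -0.2, 89.5]
force: [-0.5, 0.8, -1.3]
width: 47.9
```

>>> carry_out --increments '[[[0,0,0],[0,0,0.05],-1],[[0,0,0],[0,0,0.04],-1],[[0,0,0],[0,0,0.03],-1],[[0,0,0],[0,0,0.01],-1],[[0,0,0],[0,0,0],-1]]'

```text
time_s: 32.1
eef_pos: [607.7, -94.1, 100.1]
eef_rot: [179.7, -0.3, 89.7]
force: [-0.2, -0.4, -0.6]
width: 47.4
```

```bash
python3 snap.py sd26 side; python3 snap.py sc26 scene; python3 - <<'E'
import cv2,numpy as np
w=cv2.imread("pics/sd26.png"); a=cv2.resize(w[210:360,360:460],None,fx=4,fy=4,interpolation=cv2.INTER_CUBIC)
w=cv2.imread("pics/sc26.png"); b=cv2.resize(w[170:320,340:440],None,fx=4,fy=4,interpolation=cv2.INTER_CUBIC)
cv2.imwrite("pics/c26.png",np.hstack([a,b]))
E
```

```text
32.15 [607.8 -94.2 100.4] [179.71  -0.34  89.66] [ 0.3 -0.3 -1.2] 47.55608755395323
32.2 [608.1 -94.3 101. ] [179.67  -0.32  89.66] [-0.  -0.8 -0.8] 47.70397742729152
```

View pics/c26.png

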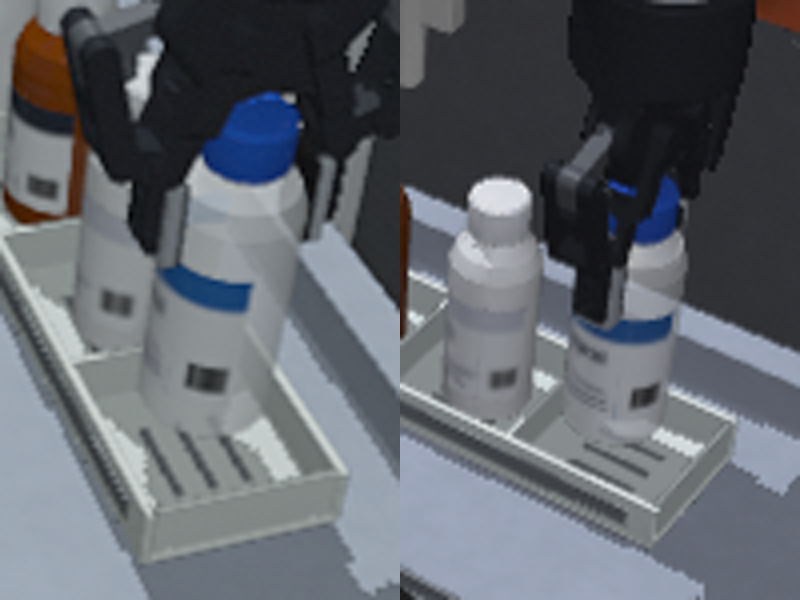

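>>> carry_out --increments '[[[0,0,0],[-0.016,-0.008,0],-1],[[0,0,0],[-0.002,0,0.02],-1],[[0,0,0],[0,0,0.025],-1],[[0,0,0],[0,0,0.014],-1],[[0,0,0],[0,0,0],-1]]'

```text
time_s: 32.7
eef_pos: [605.9, -102.7, 77.4]
eef_rot: [179.5, -0.3, 89.6]
force: [-0.5, -0.0, -0.8]
width: 47.3
```

>>> carry_out --increments '[[[0,0,0],[0,0,0.01],-1],[[0,0,0],[0,0,0],-1],[[0,0,0],[0,0,0.012],-1],[[0,0,0],[0,0,0],-1]]'

```text
time_s: 33.1
eef_pos: [607.0, -103.2, 71.7]
eef_rot: [179.3, -0.2, 89.7]
force: [0.5, -0.2, -1.7]
width: 47.7
```

```bash
python3 snap.py sd27 side; python3 - <<'E'
import cv2,numpy as np
w=cv2.imread("pics/sd27.png"); a=cv2.resize(w[210:360,360:460],None,fx=4,fy=4,interpolation=cv2.INTER_CUBIC)
cv2.imwrite("pics/c27.png",a)
E
```

```text
33.15 [ 607.2 -103.2   71.9] [ 1.7924e+02 -1.7000e-01  8.9660e+01] [-0.1  1.  -0.4] 47.6753257271509
```

View pics/c27.png

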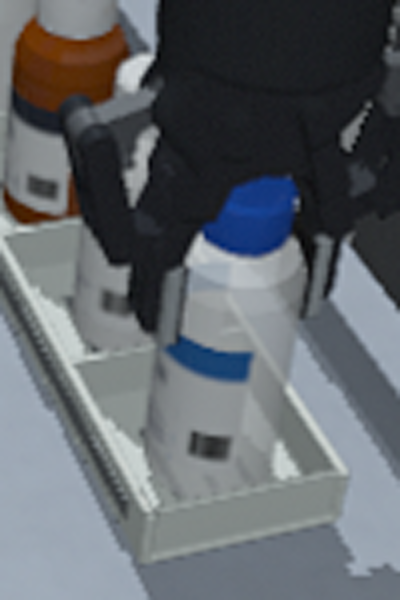

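>>> carry_out --increments '[[[0,0,0],[0,0,0.004],-1],[[0,0,0],[0,0,0],0],[[0,0,0],[0,0,0],1],[[0,0,0],[0,0,0],1],[[0,0,0],[0,0,0],1]]'

```text
time_s: 33.65
eef_pos: [607.5, -103.3, 70.0]
eef_rot: [179.2, -0.1, 89.7]
force: [-0.1, -0.5, 0.2]
width: 85.6
```

>>> carry_out --increments '[[[0,0,0],[0,0,-0.03],1],[[0,0,0],[0,0,-0.08],1],[[0,0,0],[0,0,-0.1],1],[[0,0,0],[0,0,-0.1],1],[[0,0,0],[0,0,-0.06],1]]'

```text
time_s: 34.15
eef_pos: [603.4, -103.0, 222.0]
eef_rot: [179.6, -0.3, 89.7]
force: [0.8, -0.1, -0.1]
width: 85.5
```

>>> carry_out --increments '[[[0,0,0],[-0.1,0,-0.06],1],[[0,0,0],[-0.1,0,0],1],[[0,0,0],[0,0,0],1],[[0,0,0],[0,0,0],1]]'

```text
time_s: 34.55
eef_pos: [604.4, -185.4, 255.8]
eef_rot: [179.0, -0.0, 89.8]
force: [0.1, 0.2, 0.3]
width: 85.2
```

```bash
python3 snap.py sd28 side; python3 snap.py sc28 scene; python3 snap.py w28; python3 - <<'E'
import cv2,numpy as np
w=cv2.imread("pics/sd28.png"); a=cv2.resize(w[160:350,320:455],None,fx=2.9,fy=2.9,interpolation=cv2.INTER_CUBIC)
w=cv2.imread("pics/sc28.png"); b=cv2.resize(w[160:350,260:435],None,fx=2.3,fy=2.9,interpolation=cv2.INTER_CUBIC)
cv2.imwrite("pics/c28.png",np.hstack([a,b]))
E
```

```text
34.6 [ 604.3 -185.3  255.5] [ 1.7906e+02 -4.0000e-02  8.9800e+01] [ 0.1 -1.3  0.5] 85.40565317857063
34.65 [ 604.2 -184.7  255.1] [ 1.791e+02 -6.000e-02  8.984e+01] [-0.2 -0.6  0.3] 85.13537101743658
34.7 [ 604.2 -184.3  254.7] [ 1.7913e+02 -8.0000e-02  8.9870e+01] [-0.5 -0.2  1. ] 85.18764929239143
```

View pics/c28.png

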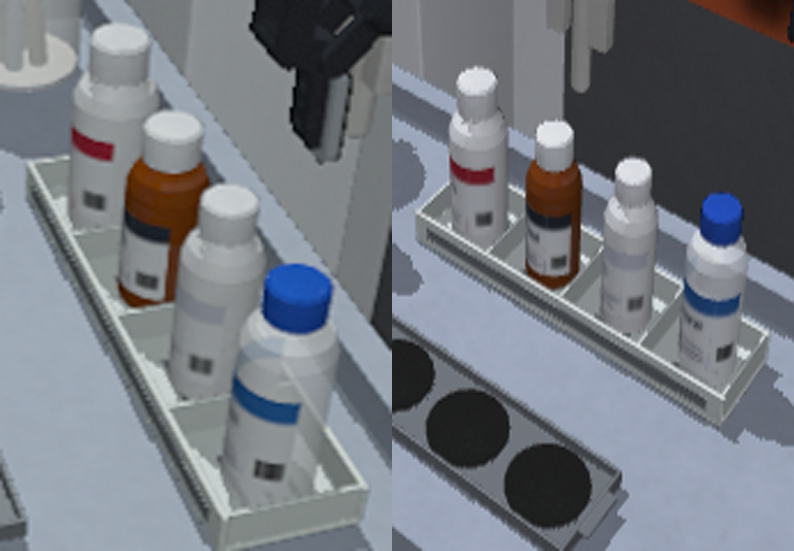

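View pics/w28.png

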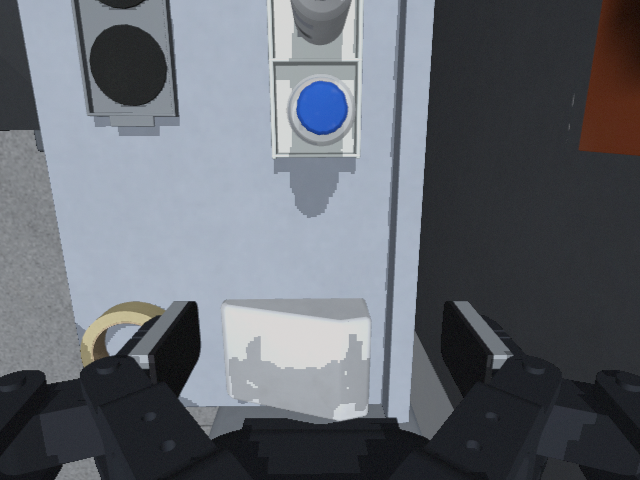

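```bash
python3 - <<'E'
from plant import job
print(job.hand_in())
E
```

```text
the job is handed in; nothing more can be done
None
```

All four bottles are in the rack in reverse order, and I handed the job in at about 34.7 s on the robot clock. From left to right the pockets hold broad (red band), brown, slim and blue-capped. In the tray they stood blue-capped, slim, brown, broad.

- **Last checks:** the scene and side views show all four bottles upright, one to a pocket and released. The wrist view, which covers only the right end of the rack, shows the blue-capped bottle standing inside its pocket. In both the scene and side views, the brown bottle's cap height was about what I calculated for it standing on the pocket floor. I judged the other three by eye only. The tray was empty, the turquoise bottle was never touched, and the gripper was clear of everything with near-zero force.
- **What disagreed:** the wrist force hardly registered when bottles reached the floor. The broad bottle slid about 10 mm up in the grip while it was being lowered, and the brown one a few mm. The broad bottle was let go only after a press of about 8 N, probably the gripper body against its cap. The largest force I saw in any reading was about 12 N.
- **Camera calibration:** the scene and side cameras differed from the wrist camera by about 5 mm along the row. I relied mainly on the wrist camera.

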